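# Load the seal blank and rock the bronze matrix out of the vise

## Robot

A 6-joint arm with a two-finger parallel gripper is mounted at the origin on the work surface. World frame = base frame: x ahead of the robot, y to its left, z up, the work surface at z = 0. Lengths are in m, angles in degrees, forces in N, time in s.
With the tool pointing down it reaches from about 0.25 to 0.8 m from the base axis. Payload 8.5 kg.
Tool frame: the origin (TCP) lies at the very end of the fingers, on their centre line; the grasp point (between the pads) lies 19 mm behind it; z points along the fingers, y is the direction in which the jaws open and shut (so a half turn about z gives the same grasp; the last joint's range is limited). The gripper opens to 85 mm and grips with 20 to 120 N. Pads are 22 mm wide; open, the fingers measure 114 mm over their backs; the gripper's body (76 mm by 85 mm) begins 54 mm behind the grasp point. The pads swing forward as they close: fully open they stand 13 mm farther back than shut.
Start: joints at [-66.578, 13.648, -0.773, 75.585, 0, 90], TCP at [0.209, -0.482, 0.197] pointing down, gripper open.
Joint ranges: [-152.45, 152.45], [-59.26, 108.67], [-65.41, 83.53], [-104.44, 129.93], [-82.83, 76.93], [-180, 180]. Speed limits (degrees/s): [127.2, 127.2, 159.86, 180, 180, 180].

## Interface

Orientations are given as [roll, pitch, yaw] about the fixed x, y, z axes, in that order (R = Rz(yaw) Ry(pitch) Rx(roll)).
In Python, from cell import get_obs, get_image, get_calibration, finish_job, silhouettes gives the robot as it stands.
- The arm moves only by the tool step_arm, never from a script. Its argument "commands" is one flat list of numbers, 6 for each row, row after row: the shift along the tool's x, y, z normalised to -1 to 1, where 1 is 20 cm, then the turn, a rotation vector about the tool's x, y, z normalised to -1 to 1, where 1 is 45 degrees. A call has 1 to 12 rows; each row is the pose to reach, as a shift and turn from the pose commanded when the call began, along the tool's axes at that moment; what a row does not reach only later rows make up. A row lasts 1/8 s, in which the tool goes at most 62.5 mm and 10.7 degrees, less where a joint would pass 70% of its speed; a pose out of reach is approached as far as the arm can. A call with a number of a shift or a turn outside -1 to 1 is refused whole. A call with a gripper value outside its range is refused whole. "hand" is the opening, from 0 (shut) to 1 (fully open), set as the call begins (left out, the last holds). The fingers move at their own pace and stop on an object; "newtons" is the grip in N (left out, the last holds). Time passes only in rows, so rows that repeat a pose let the fingers close. It gives the time, the measured TCP pose, the force and the opening at its end, in the units of the state.
- get_obs(): the state, without advancing time (a new reading comes with each control period).
- get_image(name): name is "side" or "top" or "wrist"; returns the picture (400x640x3 uint8, red, green, blue); there is no depth.
- get_calibration(name): a dict with "fx", "fy", "cx", "cy" (pixels), "k1" (the pictures are not rectified: a ray, as slopes to the right and down, at radius r is drawn at 1 + k1 r^2 times it, then the intrinsics apply), "R" (3x3) and "t" (3): a world point X has camera coordinates R X + t. Camera axes: x right, y down, z forward; pixel columns grow to the right and rows downward; lengths in m; the calibration is good to about 2 mm. A picture is of the moment at which its call begins: read the wrist's pose just before it. get_calibration takes no time and is no camera call; for the wrist camera it gives the pose at the moment of the call.
- finish_job(): hands the job in, once; it reports no verdict.
Trained networks look in the newest picture that a camera, given by its name, has taken for a name from the list of things; names that differ only in an ending like _2 or _b are one class to them, and where a whole thing is asked for, a point or a joint stands for the part that bears it (a point fixed in the world has none). Each returns a list of dicts, best first, with "p" (0 to 1); they miss things now and then, are a little off and sometimes report something else, mostly with a low value. They report only what shows in the picture. A call takes as long as a camera call. They do not tell look-alikes from the thing itself.
- silhouettes(thing, camera): "mask" (400x640 bool, what is visible of it) and "rect" ([left, top, right, bottom] in pixels, round what is visible of it).
The state is a dict: "time": time; "joint_positions": joint angles; "qd": joint speeds; "joint_torque": joint torques, N m; "eef_pos": TCP position; "orientation": TCP orientation; "force": force on the tool from outside, world axes, zero at the start; "torque": the same for the moment, N m; "grip_width": finger opening in m.
Only numpy, scipy, OpenCV 4.12 (cv2) and the standard library are available. Lean on these libraries where they do the work, as an engineer would, in place of code of your own. Each camera call takes 0.05 s, during which the arm holds its last target.

## Task

Get ready for striking a test seal: first seat the round brass blank fully home, stub up, in the die block whose cavity matches its outline, and let go of it. Then free the bronze matrix that is nipped tight under the lips of the green vise: hold it by its handle and rock it to one side and to the other, which forces the two stiff jaws back, until both lips let go, and lift it out. Finish while still holding the matrix upright, directly over the vise and just clear of it, a finger's breadth or two above the jaws; leave the pot, calipers, wax stick and loupe where they are.

Things in the scene. Friction and masses are not known exactly. Their poses are not given: they have to be found in the camera images.
- blank_center (a point): Round brass blank, loose, lying on the shelf: a disc 44 mm across and 8 mm thick with an upright round stub (14 mm across, 26 mm tall) on the middle of its top; 34 mm tall in all, 130 g. The point is on its axis half-way up, 17 mm above its underside; z is its axis, up at the start.
- die_round: Fixed steel die block, 80 x 80 x 16 mm, with a round cavity in the middle of its top: 47 mm across, 8 mm deep, its rim chamfered by 1.5 mm. The origin is the centre of the block's underside, so the cavity's floor lies 8 mm above the origin; z up. The blank fits here and then its disc is flush with the block's top. It and the other die block may change places.
- die_square: Fixed steel die block of the same size, but with a square cavity of 41 x 41 mm, 8 mm deep, which the blank does not fit. Origin at the centre of its underside; z up.
- vise: Small green vise fixed to the shelf, base 76 mm (x) by 150 mm (y). Origin: centre of its underside; z up; the jaws slide along its y, the side-to-side direction (left jaw at +y). Jaws 32 mm wide (x) with steel lips 5 mm thick on top; the lips' tops, 58 mm above the origin, are its highest part. The screw posts at y = +-67 mm stand 56 mm high.
- vise_seat (a point): Middle of the floor of the groove (14 mm wide in y, 6 mm deep) in which the matrix's keel stands, 14 mm above the vise's underside; axes as the vise. End walls, 24 mm higher than this floor, keep the matrix from sliding along x (2 mm of play at each end).
- jaw_left (a joint): How far the left jaw (vise +y) is forced back along +y, in m: 0 closed to 0.007 stop. Stiff friction of 12 N, no spring: it stays where pushed. At 0 its cheek stands 13.2 mm from the vise's middle plane, against the matrix's side, and its lip reaches 4 mm over the shoulder (3 mm above it), so a straight pull only catches. Past 0.004 the lip no longer overlaps an upright, centred matrix.
- jaw_right (a joint): The same for the right jaw, forced back along the vise's -y, in m, 0 to 0.007. Both jaws must be forced back before the matrix lifts out.
- matrix_center (a point): Bronze matrix, loose, 360 g, 98 mm tall, standing in the vise, axes parallel to the vise's (it may lean 0.03 rad). Point: on its axis half-way up, 49 mm above its underside. From below: keel 12 mm wide (y); body 26 mm (y) by 32 mm (x) with flat shoulders 36 mm above the underside; neck 10 mm (y) by 20 mm (x) between the lips; block handle on top.
- matrix_grip (a point): Middle of the matrix's handle, 77 mm above its underside: a block 14 mm (y) by 22 mm (x) by 42 mm tall. Turning the gripped handle 0.18 rad about the keel's foot (about the vise's x axis) forces the jaw on that side back by 4 to 5 mm, 0.21 rad by 5 to 6 mm; the stop is near 0.25 rad. Keep the keel down in the groove while rocking.
- pot: White ceramic heating pot, 72 mm across and 55 mm tall, with two side handles, loose; bystander. Origin at the centre of its underside.
- calipers: Brass calipers lying flat, 130 mm long and 8 mm thick, loose; bystander. Origin under the middle of the beam, which runs along x; both legs point to +y.
- wax_stick: Stick of sealing wax lying flat, 90 x 12 x 12 mm, loose; bystander. Origin at the centre of its underside, long along x.
- loupe: Round loupe, 48 mm across and 24 mm tall, standing on its smaller end, loose; bystander. Origin at the centre of its underside.
There are look-alikes about, which are no part of the job. Of the things like the part that bears matrix_center, leave any that is purple; of the rest the smaller one is meant.

How it is judged (in metres and radians):
On the way, in this order (a step that is already met when the one before it is completed fails the run):
1. the blank is seated in the round cavity and released, while the matrix is still in the vise (horizontal distance between blank_center and die_round below 0.004 m and z of blank_center in the frame of die_round below 0.0275 m and angle between blank_center's own z axis and vertical below 0.06 rad and contact force between the fingers and blank below 0.1 N and z of matrix_center in the frame of vise below 0.078 m), for 0.2 s.
2. the matrix, still down in the vise and leaning, has forced one jaw back past 4 mm (angle between matrix's own z axis and vertical above 0.06 rad and z of matrix_center in the frame of vise below 0.078 m and value of joint any of jaw_left, jaw_right above 0.004 m), for 0.05 s.
3. rocked the other way too, still down and leaning: both jaws are back past 4 mm (angle between matrix's own z axis and vertical above 0.06 rad and z of matrix_center in the frame of vise below 0.078 m and value of joint each of jaw_left, jaw_right above 0.004 m), for 0.05 s.
At the end, for the whole second after the job is handed in: Blank home in the round cavity (within 4 mm of its axis, 2.5 mm of its floor, 0.06 rad), not held. Matrix held still by the fingers, clear of the vise, upright within 0.2 rad, its axis within 30 mm of the vise's middle, its underside 2 to 55 mm above the jaw tops (horizontal distance between blank_center and die_round below 0.004 m and z of blank_center in the frame of die_round below 0.0275 m and angle between blank_center's own z axis and vertical below 0.06 rad and contact force between the fingers and blank below 0.1 N and z of matrix_center in the frame of vise between 0.109 and 0.162 m and horizontal distance between matrix_center and vise below 0.03 m and angle between matrix's own z axis and vertical below 0.2 rad and contact force between the fingers and matrix above 2 N and contact force between matrix and vise below 0.1 N and linear speed of matrix below 0.02 m/s); the arm keeps its last pose, push and grip.
It fails at once if the pot is moved by more than 20 mm (distance of pot from where it was at the start of the episode above 0.02 m).
It fails at once if the calipers is moved by more than 20 mm (distance of calipers from where it was at the start of the episode above 0.02 m).
It fails at once if the wax stick is moved by more than 20 mm (distance of wax_stick from where it was at the start of the episode above 0.02 m).
It fails at once if the loupe is moved by more than 20 mm (distance of loupe from where it was at the start of the episode above 0.02 m).
It also fails if it takes over 64 s, if anything falls off the work surface, if the arm or the gripper's body presses on something with over 40 N, if the wrist force passes 120 N, or if a joint passes its speed limit or range.

## Working session

There is one attempt and no reset: what is moved stays moved. The work goes in short steps, Python scripts to look and compute and a tool call to move; the robot and the scene stay as the last step left them, time stands still between calls to the robot, and variables do not carry over. Pictures are saved under pics/ and viewed, and the job is handed in when it is done.

Besides the shell and the picture viewer there is one more tool, called as a command line: name --argument value ..., lists and objects as JSON in quotes. step_arm: Moves the arm, as the interface text tells. Its arguments: {"type":"object","properties":{"commands":{"type":"array"},"hand":{"type":"number"},"newtons":{"type":"number"}},"required":["commands"]}

```bash
ls; mkdir -p pics; python3 - <<'E'
from cell import *
import cv2
o=get_obs();print(o)
for n in ["side","top","wrist"]:
    im=get_image(n);cv2.imwrite(f"pics/{n}0.png",im[:,:,::-1])
    c=get_calibration(n);print(n,c)
E
```

```text
pics
{'time': 0.0, 'joint_positions': array([-6.65775378e+01,  1.36803518e+01, -8.16874736e-01,  7.55835829e+01,
        3.38323592e-03,  9.00008329e+01]), 'qd': array([ 0.01260512, -0.03381153,  0.06504254, -0.05781081,  0.00195157,
        0.01996098]), 'joint_torque': array([-1.20194789e-03, -5.38775325e+01,  3.46441269e+01,  1.83397823e-02,
        2.01732280e-05, -6.54127760e-06]), 'eef_pos': array([ 0.20852791, -0.4813111 ,  0.19668365]), 'orientation': array([-1.79919190e+02, -3.38205788e-03,  2.34216245e+01]), 'force': array([-0.73600141,  0.49885913, -0.60574325]), 'torque': array([-0.02129262, -0.02552826,  0.06399826]), 'grip_width': 0.08537860332537771}
side {'fx': 373.7812490473882, 'fy': 373.7812490473882, 'cx': 324.53464115627827, 'cy': 194.2514876805995, 'k1': -0.08879933749699385, 'R': array([[ 0.89050434, -0.45477007,  0.01364604],
       [-0.22510907, -0.46646354, -0.85541667],
       [ 0.39538327,  0.7586804 , -0.51776067]]), 't': array([-0.52343224,  0.18846831,  0.48563793])}
top {'fx': 374.76373606623105, 'fy': 374.76373606623105, 'cx': 321.3682239353447, 'cy': 196.95995481416549, 'k1': -0.06336379169505563, 'R': array([[ 0.01472209, -0.99988921, -0.00219862],
       [-0.9926889 , -0.01435256, -0.11984473],
       [ 0.11979989,  0.00394691, -0.99279021]]), 't': array([-0.03168235,  0.59410847,  0.74804707])}
wrist {'fx': 282.96776020398454, 'fy': 282.96776020398454, 'cx': 322.49113803992964, 'cy': 198.07014540070176, 'k1': -0.044168237206374056, 'R': array([[ 0.39648197, -0.91804095, -0.00169116],
       [-0.87520804, -0.37853821,  0.30119713],
       [-0.27715146, -0.11793911, -0.9535604 ]]), 't': array([-0.52429502, -0.0381634 ,  0.37952221])}
```

View pics/side0.png

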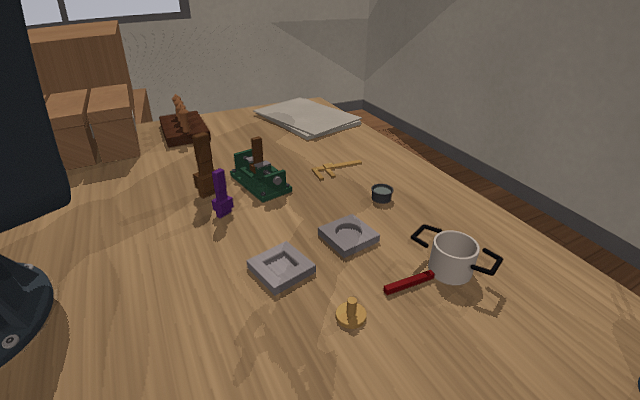

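View pics/top0.png

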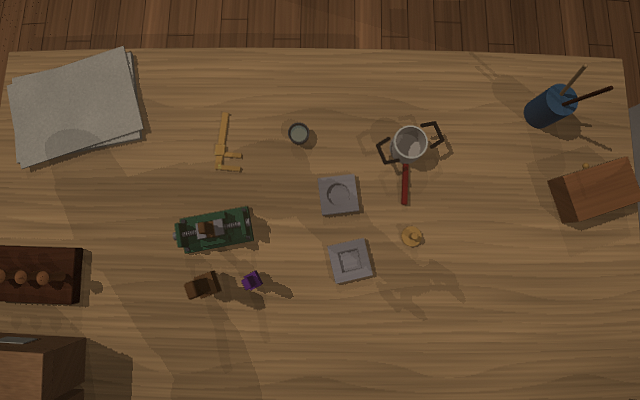

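View pics/wrist0.png

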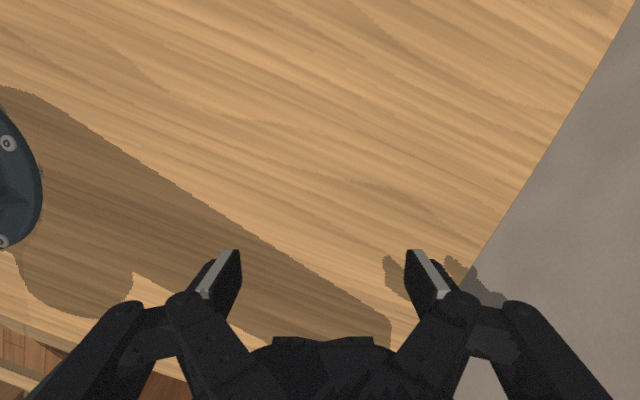

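Candidates for the matrix in the top view: the brown one in the vise at (208,228), a larger brown one at (203,286), and a purple one at (252,281). The description (not purple, smaller) fits the one in the vise, so I'll confirm that in a crop while measuring.

```bash
cat > h.py <<'E'
import numpy as np, cv2
from cell import *
def K(c): return np.array([[c['fx'],0,c['cx']],[0,c['fy'],c['cy']],[0,0,1.]]), np.array([c['k1'],0,0,0,0.])
def proj(c,X):
    k,d=K(c); r,_=cv2.Rodrigues(c['R'])
    return cv2.projectPoints(np.asarray(X,float).reshape(-1,1,3),r,c['t'],k,d)[0].reshape(-1,2)
def back(c,px,z):
    k,d=K(c); n=cv2.undistortPoints(np.asarray(px,float).reshape(-1,1,2),k,d).reshape(-1,2)
    rays=np.c_[n,np.ones(len(n))]@c['R']   # R^T ray
    C=-c['R'].T@c['t']
    s=(z-C[2])/rays[:,2]
    return C+s[:,None]*rays
def cent(m):
    ys,xs=np.nonzero(m); return np.array([xs.mean(),ys.mean()])
E
python3 - <<'E'
from h import *
c=get_calibration("top"); s=get_calibration("side")
im=get_image("top"); get_image("side")
for n,z in [("blank_center",.017),("die_round",.016),("die_square",.016),("vise",.03),("matrix_center",.09),("pot",.03),("calipers",.004),("wax_stick",.006),("loupe",.012)]:
    for r in silhouettes(n,"top")[:4]:
        p=cent(r['mask']); print(n,"top %.2f"%r['p'],p.round(1),r['rect'],r['mask'].sum(),back(c,[p],z).round(4)[0])
a=cv2.resize(im[190:310,160:280],(600,600),interpolation=cv2.INTER_CUBIC);cv2.imwrite("pics/tc.png",a[:,:,::-1])
a=cv2.resize(im[160:290,310:450],(646,600),interpolation=cv2.INTER_CUBIC);cv2.imwrite("pics/tc2.png",a[:,:,::-1])
E
```

```text
blank_center top 0.61 [223.  225.9] [214.2, 218.8, 240.0, 236.4] 283 [0.5317 0.1859 0.017 ]
blank_center top 0.54 [411.  235.7] [398.9, 228.0, 422.2, 248.8] 314 [ 0.5168 -0.2145  0.017 ]
die_round top 0.31 [405.1 182. ] [401.0, 164.1, 409.3, 204.2] 223 [ 0.632  -0.2033  0.016 ]
die_square top 0.98 [349.4 260.1] [325.1, 241.0, 370.6, 283.6] 1490 [ 0.4639 -0.0839  0.016 ]
vise top 0.83 [214.5 229.6] [173.2, 205.0, 255.1, 252.0] 2419 [0.523  0.2001 0.03  ]
matrix_center top 0.90 [202.7 285.5] [186.0, 275.7, 219.4, 295.6] 630 [0.4143 0.201  0.09  ]
matrix_center top 0.75 [251.3 280.6] [239.9, 275.2, 262.1, 289.8] 262 [0.4256 0.1078 0.09  ]
matrix_center top 0.64 [206.3 228.4] [198.7, 222.1, 213.8, 236.0] 210 [0.5233 0.1991 0.09  ]
pot top 0.60 [409.1 143.5] [376.8, 122.6, 443.6, 166.6] 1482 [ 0.7138 -0.2102  0.03  ]
calipers top 0.64 [223.9 147.5] [213.7, 112.3, 246.0, 170.5] 548 [0.7059 0.1956 0.004 ]
calipers top 0.44 [298.2 132.9] [291.6, 124.0, 306.8, 145.4] 343 [0.7413 0.0308 0.004 ]
wax_stick top 0.77 [405.2 183.5] [404.0, 164.3, 408.4, 203.7] 222 [ 0.6304 -0.2057  0.006 ]
loupe top 0.93 [298.3 133.4] [291.3, 122.1, 309.5, 144.5] 387 [0.7377 0.03   0.012 ]
```

View pics/tc.png

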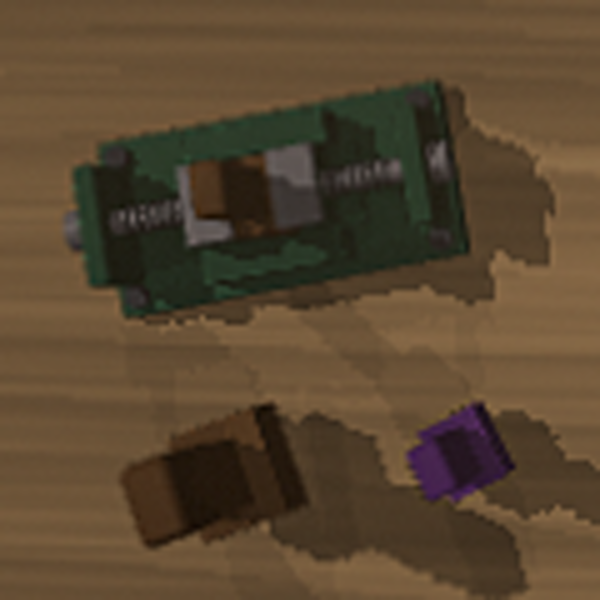

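View pics/tc2.png

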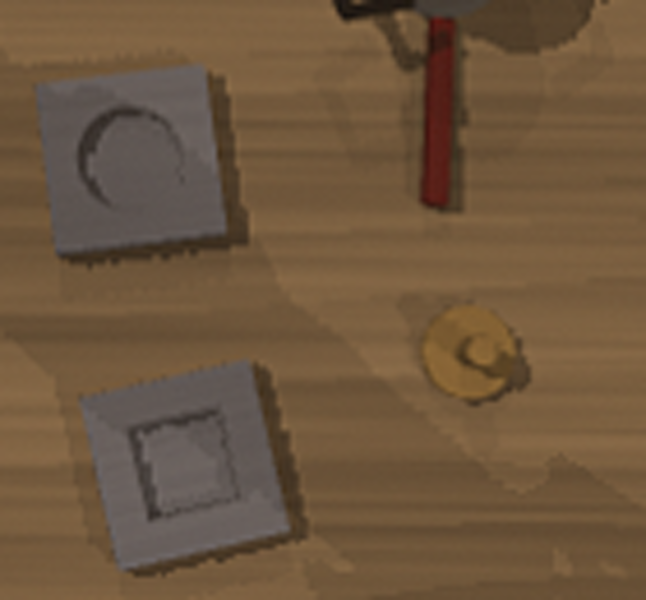

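```bash
cat >> h.py <<'E'
from scipy.spatial.transform import Rotation as Ro
def plan(pos,rpy,cur=None):
    """numbers of a row from the current (measured or given) pose to pos/rpy(deg)"""
    o=get_obs(); p0,r0=(o['eef_pos'],o['orientation']) if cur is None else cur
    R0=Ro.from_euler('xyz',r0,degrees=True); R1=Ro.from_euler('xyz',rpy,degrees=True)
    d=R0.inv().apply(np.array(pos)-p0)/.2; w=(R0.inv()*R1).as_rotvec(degrees=True)/45
    return np.r_[d,w].round(3)
E
python3 - <<'E'
from h import *
o=get_obs();c=get_calibration("wrist")
R0=Ro.from_euler('xyz',o['orientation'],degrees=True)
C=-c['R'].T@c['t']
print("cam in tool",R0.inv().apply(C-o['eef_pos']), "axis in tool",R0.inv().apply(c['R'][2]), R0.inv().apply(c['R'][0]))
print(plan([0.48,-0.2145,0.2],[180,0,0],([.209,-.482,.197],[180,0,23.42])))
E
```

```text
cam in tool [ 0.07736157  0.00018706 -0.17570103] axis in tool [-3.01183115e-01 -8.13221453e-04  9.53565976e-01] [-1.07876563e-03  9.99999287e-01  5.12093439e-04]
[ 1.775 -0.689 -0.015  0.    -0.     0.52 ]
```

step_arm --commands '[0.9,-0.35,0,0,0,0.26,0.9,-0.35,0,0,0,0.26,0.9,-0.35,0,0,0,0.26,0.9,-0.35,0,0,0,0.26,0.9,-0.35,0,0,0,0.26]' --hand 1

```text
time: 1.32
eef_pos: [0.3464, -0.3456, 0.1974]
orientation: [180.0, 0.0, 11.8]
force: [-0.3, -0.2, -0.3]
grip_width: 0.0854
```

```bash
python3 - <<'E'
from h import *
print(get_obs()['eef_pos'],plan([0.49,-0.2145,0.2],[180,0,0]))
E
```

```text
[ 0.34641544 -0.34560192  0.19737292] [ 0.837 -0.494 -0.013  0.     0.     0.263]
```

step_arm --commands '[0.837,-0.494,0,0,0,0.263,0.837,-0.494,0,0,0,0.263,0.837,-0.494,0,0,0,0.263,0.837,-0.494,0,0,0,0.263,0.837,-0.494,0,0,0,0.263,0.837,-0.494,0,0,0,0.263]'

```text
time: 2.08
eef_pos: [0.4887, -0.2166, 0.1972]
orientation: [180.0, 0.0, -0.2]
force: [0.2, -0.4, 0.0]
grip_width: 0.0855
```

```bash
python3 - <<'E'
from h import *
o=get_obs();print(o['eef_pos'],o['orientation'])
c=get_calibration("wrist");im=get_image("wrist");cv2.imwrite("pics/w1.png",im[:,:,::-1])
for n in ["blank_center","die_round","die_square"]:
    for r in silhouettes(n,"wrist")[:3]:
        p=cent(r['mask']); print(n,"%.2f"%r['p'],p.round(1),np.round(r['rect'],0),r['mask'].sum(),back(c,[p],.016).round(4)[0])
E
```

```text
[ 0.48868129 -0.21663704  0.19724598] [ 1.79992097e+02  3.61136866e-02 -2.22796167e-01]
blank_center 0.78 [323.7 148. ] [309. 129. 338. 165.] 882 [ 0.519  -0.2181  0.016 ]
die_round 0.65 [191.6  75.1] [149.  34. 233. 116.] 4995 [ 0.6064 -0.0623  0.016 ]
die_square 0.79 [224.6 187.7] [189. 155. 265. 222.] 3793 [ 0.468  -0.0875  0.016 ]
```

View pics/w1.png

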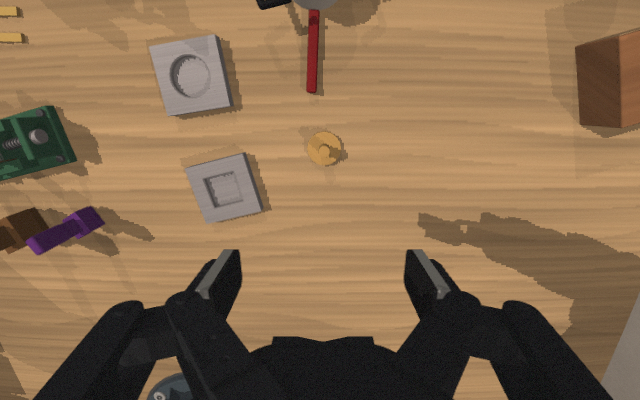

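```bash
python3 - <<'E'
from h import *
im=cv2.imread("pics/w1.png")
a=cv2.resize(im[115:185,290:360],(560,560),interpolation=cv2.INTER_CUBIC)
b=cv2.resize(im[25:125,140:240],(800,800),interpolation=cv2.INTER_CUBIC)[:560]
cv2.imwrite("pics/w1a.png",a);cv2.imwrite("pics/w1b.png",cv2.resize(b,(600,420)))
c=get_calibration("wrist")
# project blank circles for a guess
t=np.linspace(0,2*np.pi,40)
def draw(img,sc,off,C,r,z,col):
    X=np.c_[C[0]+r*np.cos(t),C[1]+r*np.sin(t),0*t+z]
    p=(proj(c,X)-off+.5)*sc-.5
    cv2.polylines(img,[p.round().astype(int).reshape(-1,1,2)],True,col,1)
hsv=cv2.cvtColor(im,cv2.COLOR_BGR2HSV)
print(hsv[150,313],hsv[140,330],hsv[100,330])
C=[.517,-.2175]
for r,z,col in [(.022,0,(255,0,0)),(.022,.008,(0,0,255)),(.007,.008,(255,255,0)),(.007,.034,(0,255,0))]: draw(a,8,[290,115],C,r,z,col)
cv2.imwrite("pics/w1a.png",a)
E
```

```text
[ 17 145 194] [ 17 143 193] [ 16 114 172]
```

View pics/w1a.png

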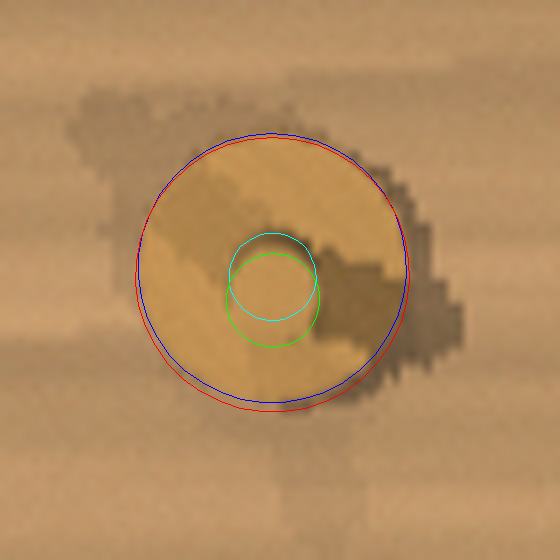

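View pics/w1b.png

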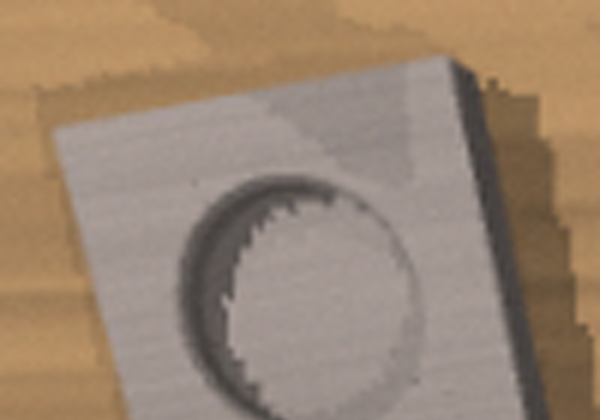

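```bash
python3 - <<'E'
from h import *
print(plan([.517,-.2175,.06],[180,0,0]),plan([.517,-.2175,.0125],[180,0,0]))
E
```

```text
[ 0.139  0.006  0.687  0.    -0.    -0.005] [ 0.139  0.006  0.925  0.    -0.    -0.005]
```

step_arm --commands '[0.14,0.006,0.3,0,0,-0.005,0.14,0.006,0.55,0,0,-0.005,0.14,0.006,0.72,0,0,-0.005,0.14,0.006,0.84,0,0,-0.005,0.14,0.006,0.9,0,0,-0.005,0.14,0.006,0.925,0,0,-0.005,0.14,0.006,0.925,0,0,-0.005,0.14,0.006,0.925,0,0,-0.005]' --hand 0.6

```text
time: 3.28
eef_pos: [0.5185, -0.2167, 0.0132]
orientation: [180.0, -0.1, 0.1]
force: [0.2, -0.2, -0.5]
grip_width: 0.0516
```

step_arm --commands '[0,0,0,0,0,0,0,0,0,0,0,0,0,0,0,0,0,0,0,0,0,0,0,0,0,0,0,0,0,0,0,0,0,0,0,0]' --hand 0 --newtons 40

```text
time: 4.03
eef_pos: [0.5179, -0.2164, 0.0123]
orientation: [-180.0, 0.0, 0.1]
force: [-0.3, 0.1, -0.3]
grip_width: 0.0001
```

```bash
python3 - <<'E'
from h import *
o=get_obs();print(o['eef_pos'],o['orientation'],o['grip_width'],o['force'])
im=get_image("wrist");cv2.imwrite("pics/w2.png",im[:,:,::-1])
im=get_image("side");cv2.imwrite("pics/s2.png",cv2.resize(im[230:370,260:470],(800,533))[:,:,::-1])
print(plan([.5169,-.2173,.1],[180,0,0]))
E
```

```text
[ 0.51787123 -0.21639211  0.01225292] [-1.79994039e+02  2.37514841e-03  1.14804314e-01] 0.00014323688856263152 [-0.27945142  0.09069895 -0.29131753]
[-0.005  0.004 -0.439 -0.     0.     0.002]
```

View pics/w2.png

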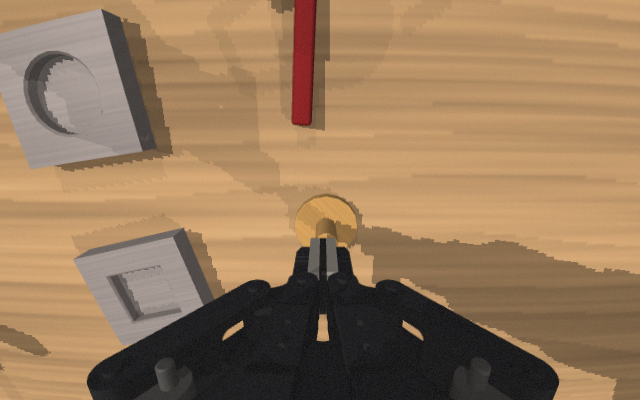

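View pics/s2.png

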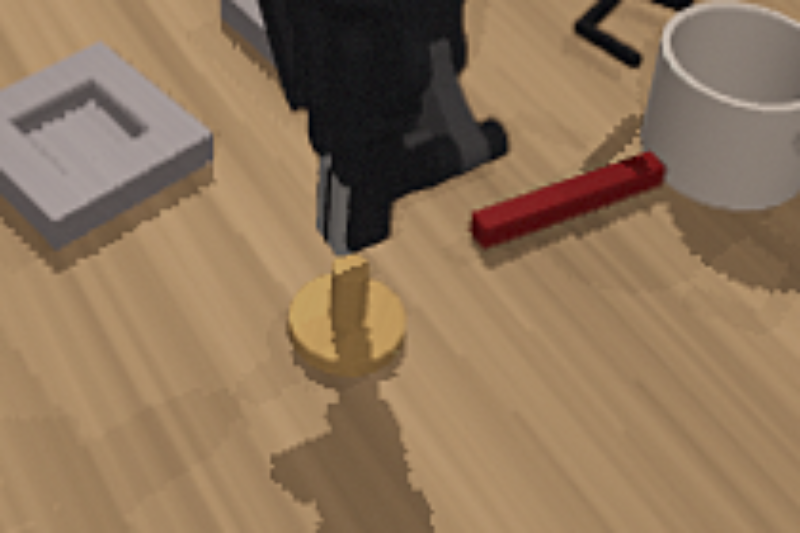

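```bash
python3 - <<'E'
from h import *
o=get_obs();c=get_calibration("wrist");s=get_calibration("side");t=get_calibration("top")
im=get_image("top");cv2.imwrite("pics/t2.png",im[:,:,::-1])
for n,cc in (("w",c),("s",s),("t",t)):
    print(n,proj(cc,[o['eef_pos'],[.517,-.2175,.008]]).round(1))
print(back(c,[[326,223]],.008))
print(o['eef_pos'],-c['R'].T@c['t'],c['R'][2])
E
```

```text
w [[322.7 228.9]
 [324.3 227.5]]
s [[350.4 309.9]
 [350.1 312.7]]
t [[411.4 235.2]
 [411.4 235.6]]
[[ 0.52038124 -0.21866172  0.008     ]]
[ 0.51782951 -0.21640224  0.01226696] [ 0.595223   -0.2163076   0.18794279] [-3.01496837e-01  3.66589291e-04 -9.53467106e-01]
```

View pics/t2.png

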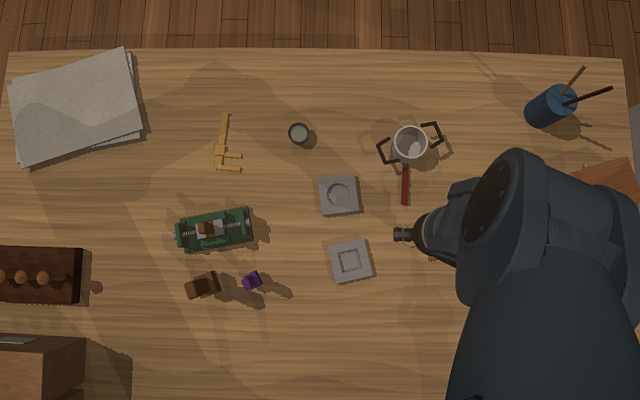

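```bash
python3 - <<'E'
from h import *
o=get_obs();c=get_calibration("wrist");s=get_calibration("side")
for z in (.012,.02,.03,.035,.04,.045,.05,.06):
    print(z,proj(c,[[.5178,-.2164,z]]).round(1),proj(s,[[.5178,-.2164,z]]).round(1))
im=cv2.imread("pics/w2.png");cv2.imwrite("pics/w2a.png",cv2.resize(im[180:330,240:410],(680,600),interpolation=cv2.INTER_CUBIC))
print(o['joint_positions'])
E
```

```text
0.012 [[322.7 228.8]] [[350.4 310.1]]
0.02 [[322.7 233.8]] [[350.7 306.1]]
0.03 [[322.7 240.7]] [[351.  301.1]]
0.035 [[322.7 244.4]] [[351.2 298.6]]
0.04 [[322.7 248.3]] [[351.4 296. ]]
0.045 [[322.7 252.4]] [[351.6 293.4]]
0.05 [[322.7 256.8]] [[351.8 290.8]]
0.06 [[322.7 266.5]] [[352.2 285.5]]
[-2.26826118e+01  2.41839075e+01 -1.40214429e+01  5.18012786e+01
  5.34638114e-03  1.57205429e+02]
```

View pics/w2a.png

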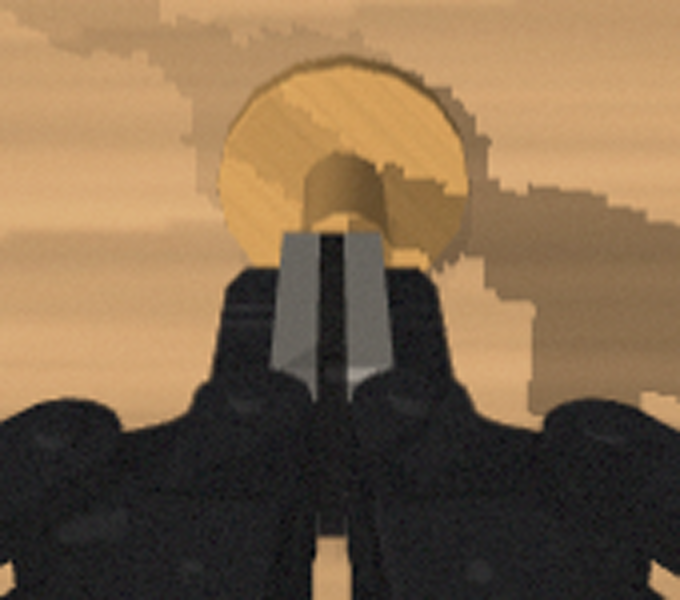

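The fingers shut on nothing (width 0). Their ends sit near z 0.04 in the side view (350,296), about 27 mm above the reported TCP, so they closed just over the stub. I'll open and go lower in small steps.

step_arm --commands '[0,0,0,0,0,0,0,0,0,0,0,0,0,0,0,0,0,0,0,0,0,0,0,0]' --hand 0.5

```text
time: 4.68
eef_pos: [0.5178, -0.2164, 0.0123]
orientation: [-180.0, 0.0, 0.1]
force: [-0.1, -0.1, -0.2]
grip_width: 0.0426
```

```bash
python3 - <<'E'
from h import *
o=get_obs();print(o['eef_pos'],o['grip_width'],o['force'])
im=get_image("wrist");cv2.imwrite("pics/w3.png",im[:,:,::-1])
im=get_image("side");cv2.imwrite("pics/s3.png",cv2.resize(im[230:370,260:470],(800,533))[:,:,::-1])
E
```

```text
[ 0.51783169 -0.21639863  0.01226784] 0.042631524926102934 [-0.05806145 -0.12973709 -0.21565015]
```

View pics/s3.png

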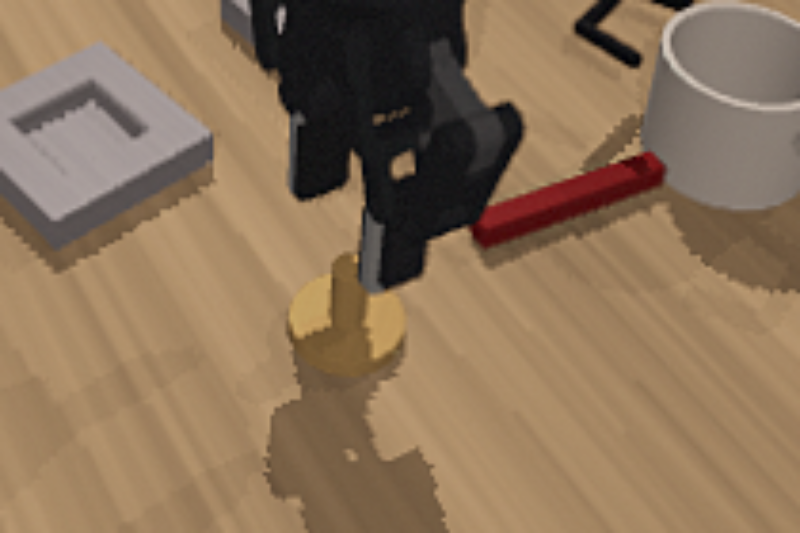

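View pics/w3.png

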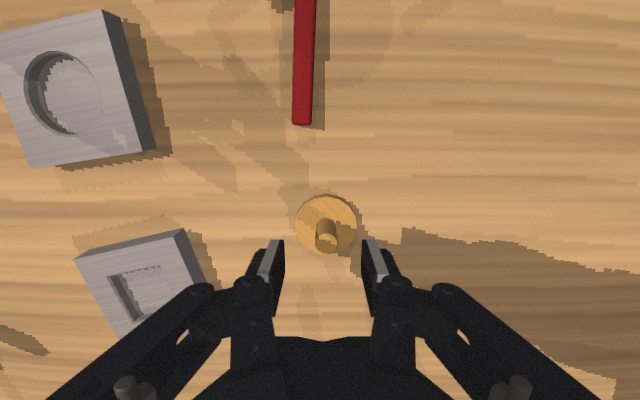

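step_arm --commands '[0,0,0.04,0,0,0,0,0,0.08,0,0,0,0,0,0.1,0,0,0,0,0,0.1,0,0,0]'

```text
time: 5.28
eef_pos: [0.5175, -0.2163, -0.0083]
orientation: [-180.0, 0.1, 0.1]
force: [-0.4, -1.1, -0.2]
grip_width: 0.0421
```

```bash
python3 - <<'E'
from h import *
o=get_obs();print(o['eef_pos'],o['grip_width'],o['force'])
im=get_image("wrist");cv2.imwrite("pics/w4.png",cv2.resize(im[160:330,220:430],(740,600),interpolation=cv2.INTER_CUBIC)[:,:,::-1])
im=get_image("side");cv2.imwrite("pics/s4.png",cv2.resize(im[230:370,260:470],(800,533))[:,:,::-1])
E
```

```text
[ 0.51747213 -0.21626809 -0.00826212] 0.04209611336474158 [-0.40207118 -1.14755251 -0.17649111]
```

View pics/s4.png

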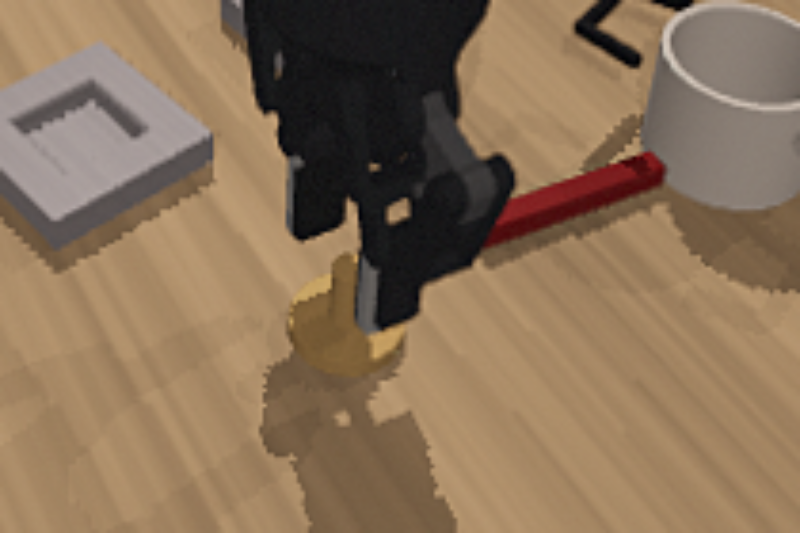

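View pics/w4.png

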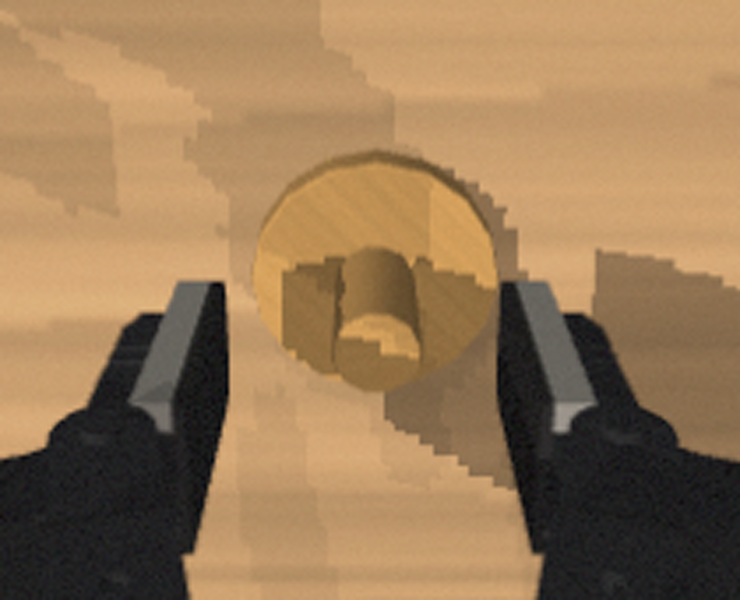

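step_arm --commands '[0,0,0.025,0,0,0,0,0,0.025,0,0,0]'

```text
time: 5.62
eef_pos: [0.5176, -0.2163, -0.0131]
orientation: [-180.0, 0.0, 0.1]
force: [-0.0, 0.0, -0.4]
grip_width: 0.0426
```

step_arm --commands '[0,0,0,0,0,0,0,0,0,0,0,0,0,0,0,0,0,0,0,0,0,0,0,0]' --hand 0 --newtons 40

```text
time: 6.12
eef_pos: [0.518, -0.2165, -0.0125]
orientation: [180.0, -0.0, 0.1]
force: [0.0, -0.3, 3.3]
grip_width: 0.0117
```

```bash
python3 - <<'E'
from h import *
o=get_obs();print(o['eef_pos'],o['grip_width'],o['force'],o['time'])
im=get_image("wrist");cv2.imwrite("pics/w5.png",im[:,:,::-1])
im=get_image("side");cv2.imwrite("pics/s5.png",cv2.resize(im[230:370,260:470],(800,533))[:,:,::-1])
# round die from pics/w4-time view
c=get_calibration("wrist")
for r in silhouettes("die_round","wrist")[:3]:
    p=cent(r['mask']); print("%.2f"%r['p'],p.round(1),np.round(r['rect'],0),back(c,[p],.016).round(4)[0])
E
```

```text
[ 0.51795206 -0.21647699 -0.01248308] 0.011735688016367098 [ 0.03809978 -0.25458939  3.31477985] 6.125
0.94 [55.1 89.7] [  1.   0. 132. 180.] [ 0.6066 -0.0799  0.016 ]
```

View pics/s5.png

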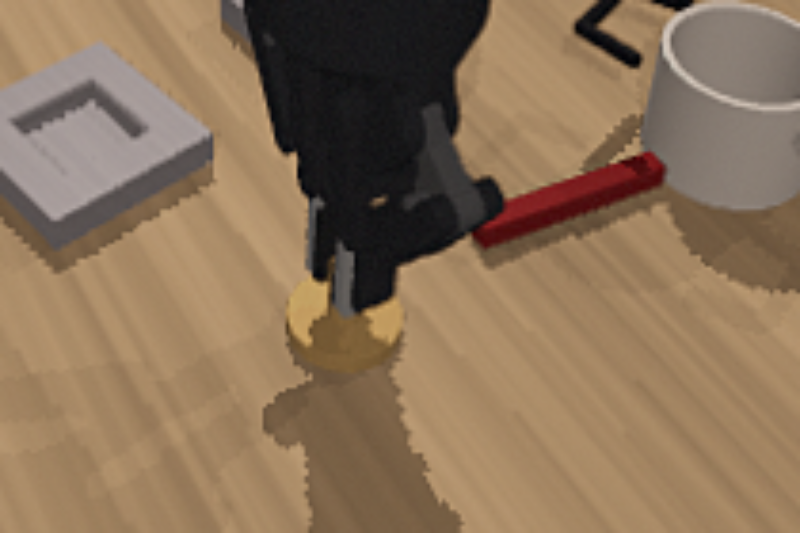

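View pics/w5.png

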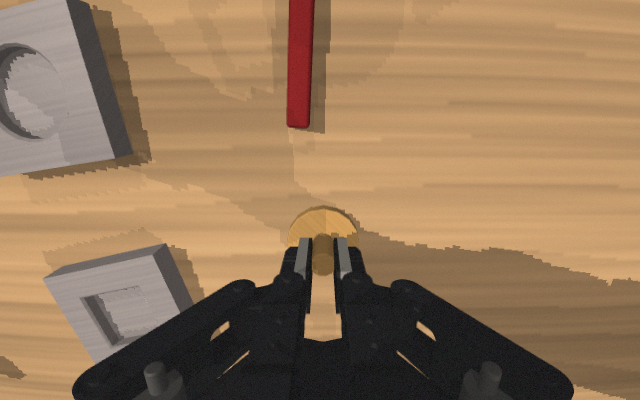

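step_arm --commands '[0,0,0,0,0,0,0,0,0,0,0,0]' --newtons 50

```text
time: 6.52
eef_pos: [0.5179, -0.2165, -0.0124]
orientation: [180.0, -0.0, 0.1]
force: [-0.5, 0.2, 5.5]
grip_width: 0.0114
```

step_arm --commands '[0,0,-0.1,0,0,0,0,0,-0.25,0,0,0,0,0,-0.4,0,0,0,0,0,-0.4,0,0,0,0,0,-0.4,0,0,0]'

```text
time: 7.15
eef_pos: [0.5174, -0.2162, 0.0664]
orientation: [-180.0, 0.1, 0.1]
force: [-0.3, -0.0, -1.4]
grip_width: 0.011
```

```bash
python3 - <<'E'
from h import *
o=get_obs();print(o['eef_pos'],o['orientation'],o['grip_width'],o['force'],o['time'])
im=get_image("wrist");cv2.imwrite("pics/w6.png",im[:,:,::-1])
im=get_image("side");cv2.imwrite("pics/s6.png",cv2.resize(im[180:340,260:470],(800,610))[:,:,::-1])
c=get_calibration("wrist")
np.save("cw6.npy",c,allow_pickle=True)
E
```

```text
[ 0.51735456 -0.21617558  0.0663899 ] [-1.79967426e+02  5.81795867e-02  1.13348517e-01] 0.011049774954799032 [-0.33860142 -0.03204162 -1.36470986] 7.15
```

View pics/s6.png

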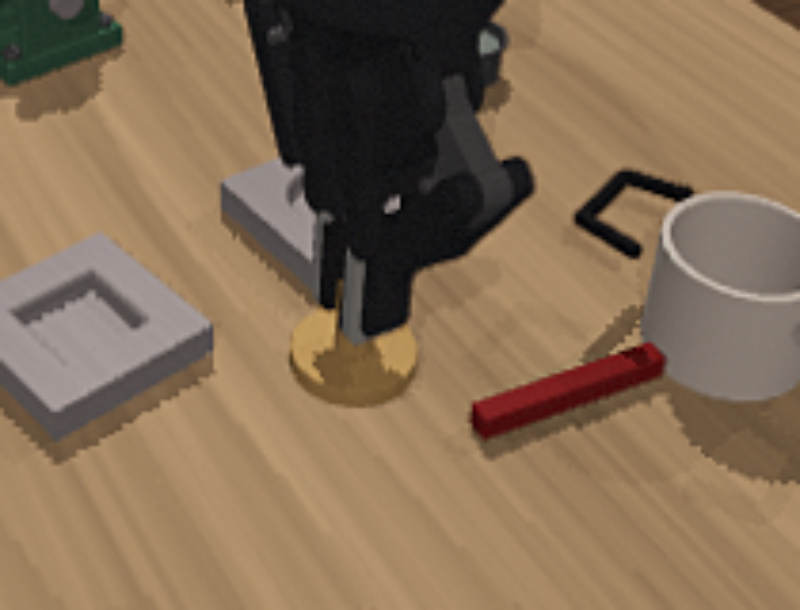

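View pics/w6.png

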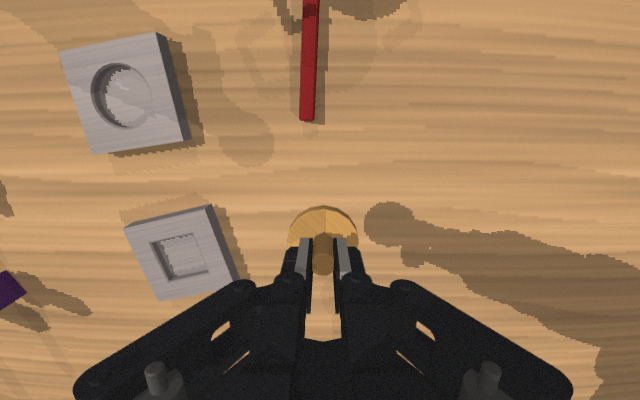

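```bash
cat > fit.py <<'E'
from h import *
t=np.linspace(0,2*np.pi,60)
def circ(C,r,z): return np.c_[C[0]+r*np.cos(t),C[1]+r*np.sin(t),0*t+z]
def sq(C,yaw,h,z):
    cs,sn=np.cos(yaw),np.sin(yaw); P=np.array([[h,h],[-h,h],[-h,-h],[h,-h]])@np.array([[cs,sn],[-sn,cs]])
    return np.c_[P+C,np.full(4,z)]
def draw(img,c,X,sc,off,col):
    p=(proj(c,X)-off+.5)*sc-.5
    cv2.polylines(img,[(p*16).round().astype(int).reshape(-1,1,2)],True,col,1,cv2.LINE_AA,4)
def crop(im,x0,y0,w,h,sc): return cv2.resize(im[y0:y0+h,x0:x0+w],(w*sc,h*sc),interpolation=cv2.INTER_CUBIC),[x0,y0]
E
python3 - <<'E'
from fit import *
c=np.load("cw6.npy",allow_pickle=True).item(); im=cv2.imread("pics/w6.png")
a,off=crop(im,50,20,150,145,4)
# corners picked approx: refine by cornerSubPix
g=cv2.cvtColor(im,cv2.COLOR_BGR2GRAY)
pts=np.array([[59,52],[157,32],[190,139],[94,153]],np.float32).reshape(-1,1,2)
q=cv2.cornerSubPix(g,pts.copy(),(4,4),(-1,-1),(3,50,.01)).reshape(-1,2)
W=back(c,q,.016)[:,:2];print(q,W,W.mean(0),np.linalg.norm(np.roll(W,1,0)-W,axis=1))
C=W.mean(0); e=W[1]-W[0]; e2=W[2]-W[3]; yaw=np.arctan2(*(e+e2)[::-1]); print("yaw",np.degrees(yaw)%90)
draw(a,c,sq(C,yaw,.04,.016),4,off,(0,0,255))
draw(a,c,circ(C,.025,.016),4,off,(0,255,0)); draw(a,c,circ(C,.0235,.008),4,off,(255,0,0))
cv2.imwrite("pics/f6.png",a)
b,off=crop(im,270,190,110,100,6)
D=[.5174,-.2172]
draw(b,c,circ(D,.022,.0868),6,off,(0,0,255));draw(b,c,circ(D,.022,.0788),6,off,(255,0,0));draw(b,c,circ(D,.007,.0868),6,off,(0,255,0))
cv2.imwrite("pics/f6b.png",b)
E
```

```text
[[ 56.954712  50.710003]
 [155.08818   31.600113]
 [191.85724  137.19965 ]
 [ 92.7889   154.66055 ]] [[ 0.6395098  -0.01512032]
 [ 0.64945535 -0.09433468]
 [ 0.57340341 -0.11231738]
 [ 0.56022108 -0.02658743]] [ 0.60564741 -0.06208996] [0.08011364 0.07983626 0.07814906 0.08673753]
yaw 7.981763105030254
```

View pics/f6.png

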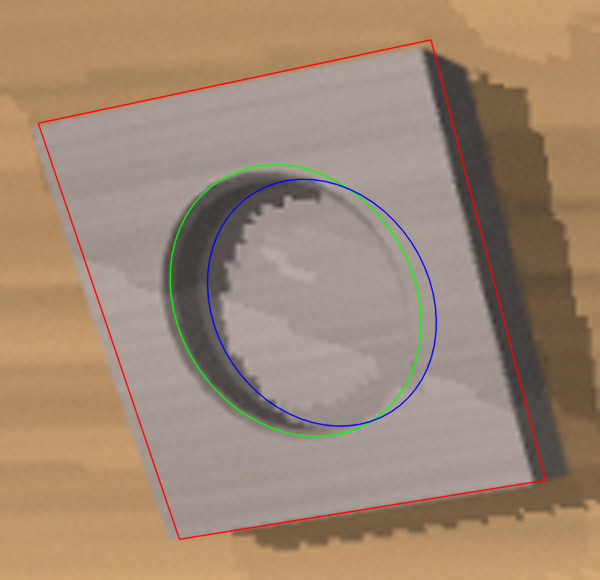

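View pics/f6b.png

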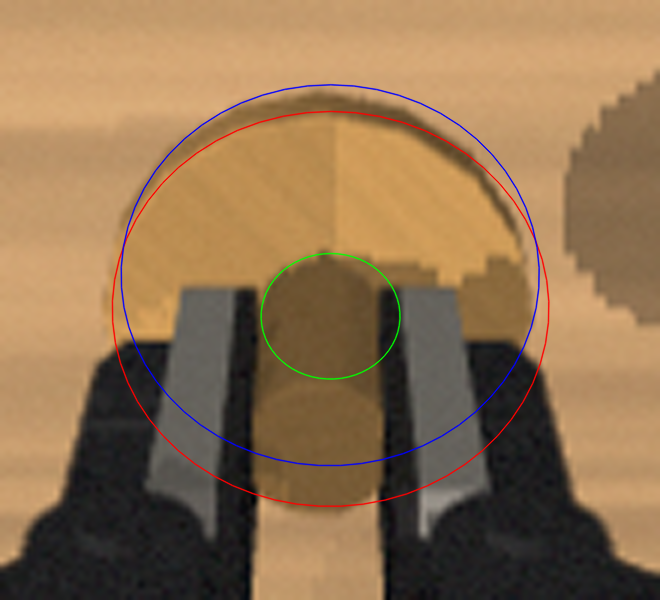

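step_arm --commands '[0.15,-0.26,-0.05,0,0,0,0.3,-0.52,-0.05,0,0,0,0.44,-0.775,-0.05,0,0,0,0.44,-0.775,-0.05,0,0,0,0.44,-0.775,-0.05,0,0,0,0.44,-0.775,-0.05,0,0,0]'

```text
time: 8.0
eef_pos: [0.6047, -0.0623, 0.0768]
orientation: [180.0, 0.1, 0.0]
force: [-0.2, -0.3, -1.2]
grip_width: 0.0112
```

```bash
python3 - <<'E'
from h import *
o=get_obs();print(o['eef_pos'],o['orientation'],o['grip_width'],o['force'],o['time'])
im=get_image("wrist");cv2.imwrite("pics/w7.png",im[:,:,::-1])
c=get_calibration("wrist")
np.save("cw7.npy",c,allow_pickle=True)
E
```

```text
[ 0.60473168 -0.06226849  0.07683547] [1.79999470e+02 6.57497809e-02 3.53183912e-02] 0.011201299440544071 [-0.16790512 -0.32813441 -1.19239069] 8.0
```

View pics/w7.png

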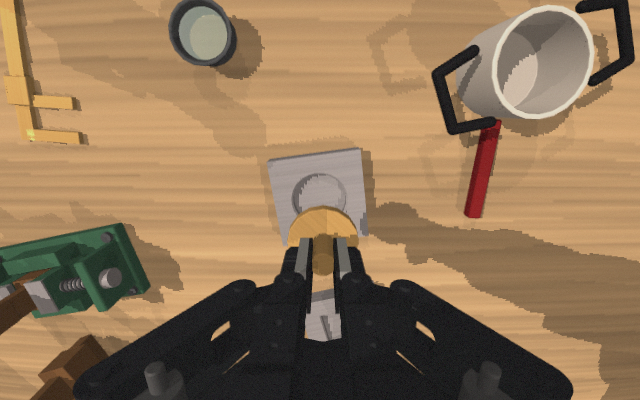

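```bash
python3 - <<'E'
from fit import *
c=np.load("cw7.npy",allow_pickle=True).item(); im=cv2.imread("pics/w7.png")
a,off=crop(im,255,140,125,120,5)
C=np.array([.6055,-.0610])
draw(a,c,sq(C,np.radians(8),.04,.016),5,off,(0,0,255))
draw(a,c,circ(C,.025,.016),5,off,(0,255,0)); draw(a,c,circ(C,.0235,.008),5,off,(255,0,0))
D=[.6047,-.0623]; z=.0768+.0124
draw(a,c,circ(D,.022,z),5,off,(255,0,255));draw(a,c,circ(D,.022,z+.008),5,off,(255,255,0))
cv2.imwrite("pics/f7.png",a)
E
```

```text
(no output)
```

View pics/f7.png

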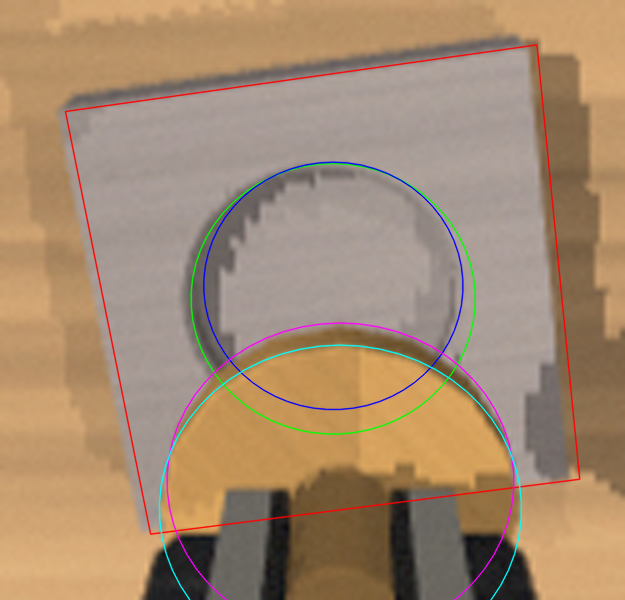

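step_arm --commands '[0.006,-0.012,0.1,0,0,0,0.006,-0.012,0.2,0,0,0,0.006,-0.012,0.28,0,0,0,0.006,-0.012,0.32,0,0,0,0.006,-0.012,0.32,0,0,0,0.006,-0.012,0.32,0,0,0]'

```text
time: 8.8
eef_pos: [0.6072, -0.059, 0.0139]
orientation: [180.0, -0.0, 0.1]
force: [-0.6, -0.4, -0.9]
grip_width: 0.0111
```

```bash
python3 - <<'E'
from fit import *
o=get_obs();print(o['eef_pos'],o['orientation'],o['grip_width'],o['force'],o['time'])
img=get_image("wrist");im=img[:,:,::-1].copy();cv2.imwrite("pics/w8.png",im)
c=get_calibration("wrist");np.save("cw8.npy",c,allow_pickle=True)
s=get_image("side");cv2.imwrite("pics/s8.png",s[:,:,::-1])
a,off=crop(im,240,140,160,145,4)
C=np.array([.6057,-.0597]); D=o['eef_pos'][:2]; z=o['eef_pos'][2]+.0124
draw(a,c,sq(C,np.radians(7.5),.04,.016),4,off,(0,0,255))
draw(a,c,circ(C,.025,.016),4,off,(0,255,0))
draw(a,c,circ(D,.022,z),4,off,(255,0,255));draw(a,c,circ(D,.022,z+.008),4,off,(255,255,0))
cv2.imwrite("pics/f8.png",a)
b,off=crop(cv2.imread("pics/s8.png"),300,160,100,110,5); cv2.imwrite("pics/s8c.png",b)
E
```

```text
[ 0.60717141 -0.05896428  0.01390363] [ 1.79999699e+02 -4.95765784e-02  1.06612458e-01] 0.011143798195673339 [-0.603494   -0.4319729  -0.89498187] 8.8
```

View pics/f8.png

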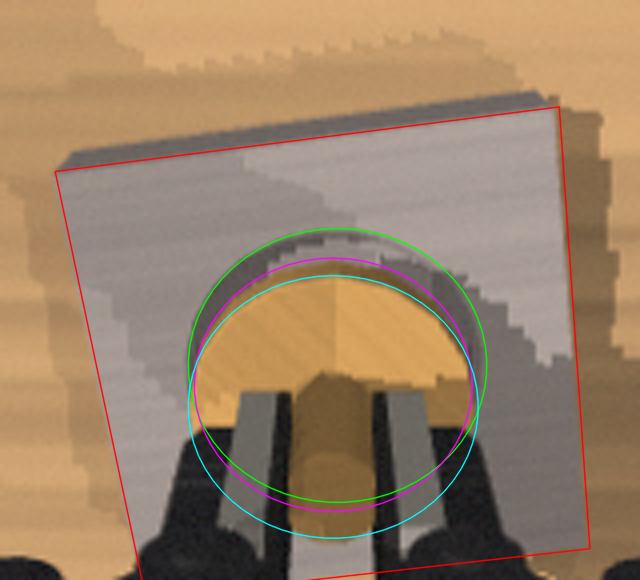

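View pics/s8c.png

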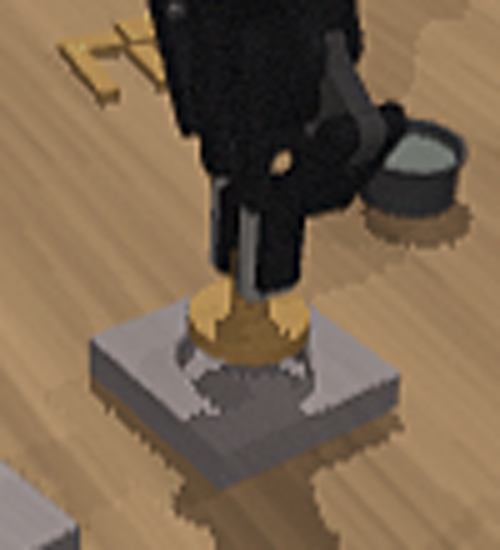

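step_arm --commands '[-0.004,0.004,0.02,0,0,0,-0.004,0.004,0.035,0,0,0,-0.004,0.004,0.035,0,0,0,-0.004,0.004,0.035,0,0,0]'

```text
time: 9.4
eef_pos: [0.6059, -0.0596, 0.0063]
orientation: [-180.0, 0.0, 0.1]
force: [0.0, -0.7, -1.4]
grip_width: 0.0113
```

```bash
python3 - <<'E'
from fit import *
o=get_obs();print(o['eef_pos'],o['orientation'],o['grip_width'],o['force'],o['time'])
img=get_image("wrist");im=img[:,:,::-1].copy();cv2.imwrite("pics/w9.png",im)
c=get_calibration("wrist")
a,off=crop(im,270,175,110,90,6)
C=np.array([.6057,-.0597]); D=o['eef_pos'][:2]+[-.0005,.0003]; z=o['eef_pos'][2]+.0124
draw(a,c,circ(C,.025,.016),6,off,(0,255,0));draw(a,c,circ(C,.0235,.0145),6,off,(0,255,0))
draw(a,c,circ(D,.022,z),6,off,(255,0,255))
cv2.imwrite("pics/f9.png",a)
cv2.imwrite("pics/f9r.png",crop(im,270,175,110,90,6)[0])
E
```

```text
[ 0.60594059 -0.05958066  0.006287  ] [-1.79993087e+02  5.22123298e-03  1.14890999e-01] 0.011256223867419991 [ 0.01676699 -0.72231882 -1.40449973] 9.4
```

View pics/f9.png

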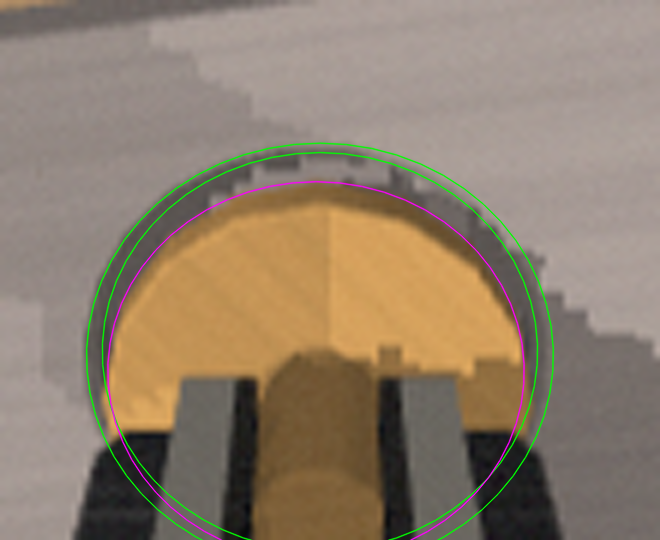

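View pics/f9r.png

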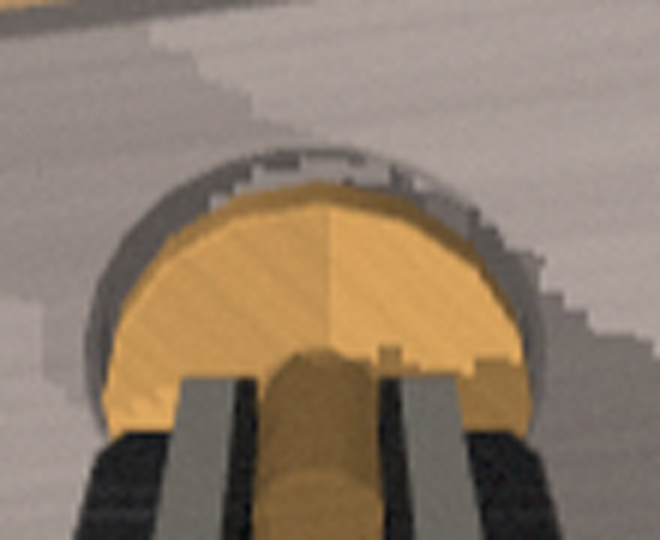

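step_arm --commands '[0,0,0.015,0,0,0,0,0,0.03,0,0,0,0,0,0.045,0,0,0,0,0,0.055,0,0,0,0,0,0.055,0,0,0]'

```text
time: 10.07
eef_pos: [0.6058, -0.0596, -0.0044]
orientation: [-180.0, 0.0, 0.1]
force: [-2.2, 0.6, 4.1]
grip_width: 0.0114
```

```bash
python3 - <<'E'
from fit import *
o=get_obs();print(o['eef_pos'],o['orientation'],o['grip_width'],o['force'],o['time'])
img=get_image("wrist");im=img[:,:,::-1].copy();cv2.imwrite("pics/f10.png",crop(im,270,175,110,90,6)[0])
E
```

```text
[ 0.60581153 -0.05960604 -0.00438426] [-1.79993435e+02  6.35558254e-04  1.11778307e-01] 0.011375959241635364 [-2.2229381   0.57447398  4.13367525] 10.075
```

View pics/f10.png

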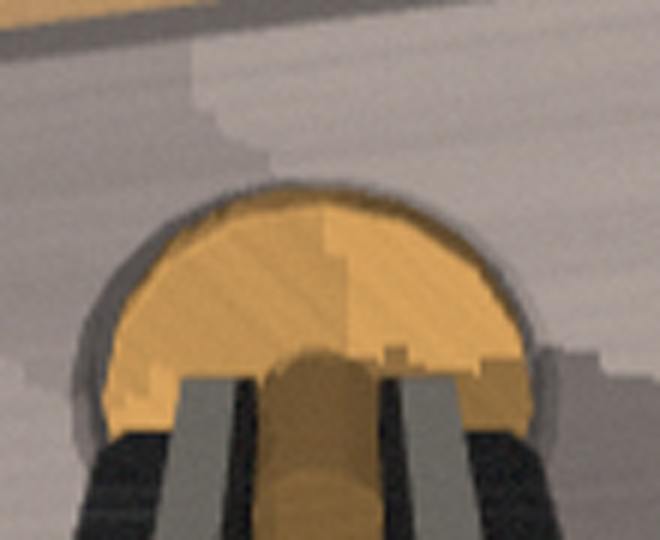

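step_arm --commands '[0,0,0,0,0,0,0,0,0,0,0,0,0,0,0,0,0,0]' --hand 0.4

```text
time: 10.5
eef_pos: [0.606, -0.0596, -0.0048]
orientation: [-180.0, -0.0, 0.1]
force: [0.6, -0.5, 0.1]
grip_width: 0.0341
```

step_arm --commands '[0,0,-0.1,0,0,0,0,0,-0.25,0,0,0,0,0,-0.5,0,0,0,-0.3,0,-0.7,0,0,0,-0.5,0,-0.8,0,0,0,-0.5,0,-0.8,0,0,0,-0.5,0,-0.8,0,0,0]'

```text
time: 11.38
eef_pos: [0.5065, -0.0599, 0.1555]
orientation: [180.0, -0.1, 0.1]
force: [0.7, -0.0, 0.4]
grip_width: 0.0346
```

```bash
python3 - <<'E'
from fit import *
o=get_obs();print(o['eef_pos'],o['orientation'],o['grip_width'],o['force'],o['time'])
img=get_image("wrist");im=img[:,:,::-1].copy();cv2.imwrite("pics/w11.png",im)
c=get_calibration("wrist");np.save("cw11.npy",c,allow_pickle=True)
s=get_image("side")[:,:,::-1].copy();cv2.imwrite("pics/s11c.png",crop(s,300,160,100,110,5)[0])
t=get_image("top")[:,:,::-1].copy();cv2.imwrite("pics/t11.png",t)
E
```

```text
[ 0.50652279 -0.05992014  0.15550715] [ 1.79997975e+02 -7.40384844e-02  1.03182637e-01] 0.03457289377376685 [ 0.73691784 -0.03497471  0.41853488] 11.375
```

View pics/w11.png

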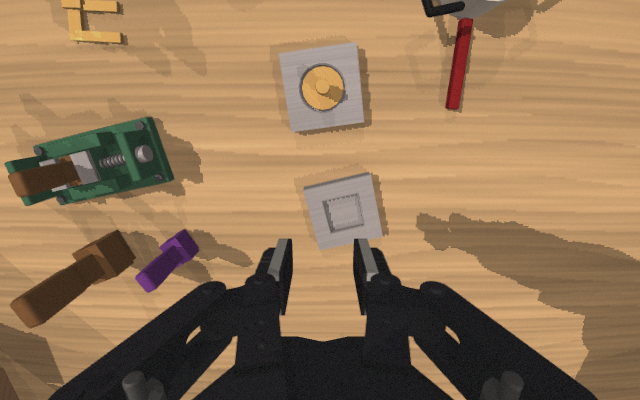

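View pics/s11c.png

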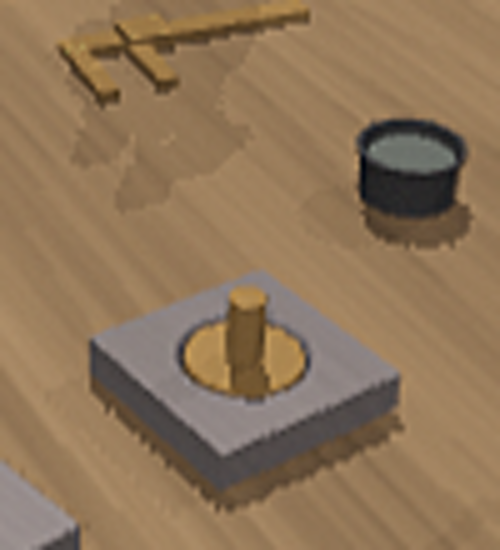

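Blank sits flush in the round die, stub up, with the fingers clear. Next I'll look at the vise from above.

step_arm --commands '[0,-0.1,-0.3,0,0,-0.05,0,-0.4,-0.5,0,0,-0.1,0,-0.65,-0.5,0,0,-0.15,0,-0.65,-0.5,0,0,-0.2,0,-0.65,-0.5,0,0,-0.22,0,-0.65,-0.5,0,0,-0.22]' --hand 0.6

```text
time: 12.28
eef_pos: [0.5057, 0.0692, 0.2546]
orientation: [180.0, 0.1, 9.9]
force: [-0.7, -0.1, 0.1]
grip_width: 0.0513
```

```bash
python3 - <<'E'
from h import *
print(get_obs()['eef_pos'],plan([0.49,0.195,0.255],[180,0,10]))
s=get_calibration("side");t=get_calibration("top")
def tri(ps,pt):
    P=[]
    for c,p in ((s,ps),(t,pt)):
        k,d=K(c);n=cv2.undistortPoints(np.array([[p]],float),k,d).reshape(2); P.append((np.c_[c['R'],c['t']],n))
    X=cv2.triangulatePoints(P[0][0],P[1][0],P[0][1],P[1][1]);return (X[:3]/X[3]).ravel()
print(tri((203,134),(190,288)), tri((219,170),(247,284)), tri((257,139),(203,228)))
E
```

```text
[0.50567037 0.06924525 0.25456519] [ 0.031 -0.633 -0.002  0.     0.002 -0.002]
[0.41709608 0.20853379 0.13764458] [0.42223174 0.11344755 0.09992908] [0.5250354  0.19849749 0.11048578]
```

step_arm --commands '[0.03,-0.3,0,0,0,0,0.03,-0.55,0,0,0,0,0.03,-0.633,0,0,0,0,0.03,-0.633,0,0,0,0,0.03,-0.633,0,0,0,0]'

```text
time: 12.9
eef_pos: [0.5026, 0.1447, 0.2554]
orientation: [-177.5, 0.1, 14.5]
force: [0.1, 0.4, -0.7]
grip_width: 0.051
```

```bash
python3 - <<'E'
from fit import *
o=get_obs();print(o['eef_pos'],o['orientation'],o['grip_width'],o['time'])
img=get_image("wrist");im=img[:,:,::-1].copy();cv2.imwrite("pics/w12.png",im)
c=get_calibration("wrist");np.save("cw12.npy",c,allow_pickle=True)
p=proj(c,[[.525,.1985,.112]])[0].astype(int);print(p)
s=get_image("side")[:,:,::-1].copy();cv2.imwrite("pics/s12.png",s)
E
```

```text
[0.50257563 0.14474184 0.25539801] [-1.77516303e+02  1.03110024e-01  1.45014180e+01] 0.05100923548654072 12.9
[286 147]
```

View pics/w12.png

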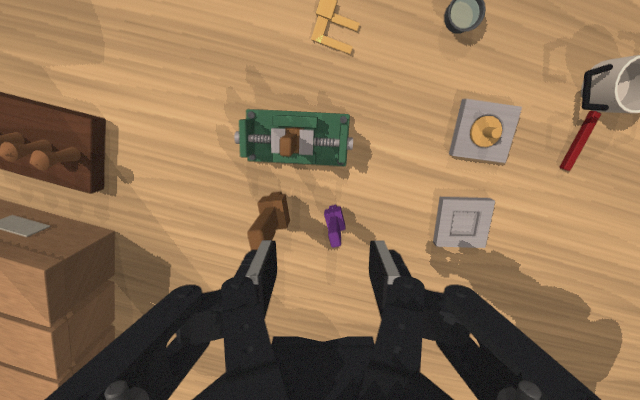

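```bash
python3 - <<'E'
from h import *
o=get_obs();print(o['joint_positions'])
E
```

```text
[ 14.44196223  12.82741648   6.54797342  83.81708255   2.49131956
 179.94562572]
```

step_arm --commands '[0,0,0,0,0,-0.22,0,0,0,0,0,-0.44,0,0,0,0,0,-0.66,0,0,0,0,0,-0.88,0,0,0,0,0,-1,0,0,0,0,0,-1]'

```text
time: 13.75
eef_pos: [0.5026, 0.1449, 0.2555]
orientation: [-178.2, -1.7, 59.4]
force: [0.5, -0.1, 1.0]
grip_width: 0.0512
```

step_arm --commands '[0,0,0,0,0,-0.22,0,0,0,0,0,-0.44,0,0,0,0,0,-0.66,0,0,0,0,0,-0.88,0,0,0,0,0,-1,0,0,0,0,0,-1]'

```text
time: 14.5
eef_pos: [0.5026, 0.1451, 0.2554]
orientation: [-179.9, -2.5, 104.4]
force: [0.4, 0.6, 0.3]
grip_width: 0.0516
```

step_arm --commands '[0,0,0,0,0,-0.22,0,0,0,0,0,-0.44,0,0,0,0,0,-0.66,0,0,0,0,0,-0.88,0,0,0,0,0,-1,0,0,0,0,0,-1]'

```text
time: 15.25
eef_pos: [0.5026, 0.1452, 0.2554]
orientation: [178.3, -1.8, 149.4]
force: [0.2, -0.3, -1.0]
grip_width: 0.0511
```

step_arm --commands '[0,0,0,0,0,-0.22,0,0,0,0,0,-0.44,0,0,0,0,0,-0.66,0,0,0,0,0,-0.88,0,0,0,0,0,-1,0,0,0,0,0,-1]'

```text
time: 16.0
eef_pos: [0.5026, 0.1453, 0.2554]
orientation: [177.5, -0.1, -165.7]
force: [-0.1, -0.3, 0.5]
grip_width: 0.0514
```

```bash
python3 - <<'E'
from h import *
o=get_obs();print(o['joint_positions'],o['eef_pos'],o['orientation'],plan([0.54,0.195,0.255],[180,0,-170]))
E
```

```text
[14.48849316 12.84057628  6.55509007 83.81407665  2.50628653  0.19240878] [0.50257303 0.1452589  0.25538501] [ 1.77494062e+02 -1.07976125e-01 -1.65703732e+02] [-0.243  0.195  0.01   0.056 -0.004  0.095]
```

step_arm --commands '[-0.24,0.195,0.01,0.056,-0.004,0.095,-0.24,0.195,0.01,0.056,-0.004,0.095,-0.24,0.195,0.01,0.056,-0.004,0.095,-0.24,0.195,0.01,0.056,-0.004,0.095,-0.24,0.195,0.01,0.056,-0.004,0.095]'

```text
time: 16.62
eef_pos: [0.539, 0.1944, 0.2555]
orientation: [-180.0, 0.0, -169.8]
force: [-0.1, 0.5, 0.0]
grip_width: 0.0512
```

```bash
python3 - <<'E'
from fit import *
o=get_obs();print(o['eef_pos'],o['orientation'],o['grip_width'],o['time'],o['joint_positions'])
img=get_image("wrist");im=img[:,:,::-1].copy();cv2.imwrite("pics/w13.png",im)
c=get_calibration("wrist");np.save("cw13.npy",c,allow_pickle=True)
p=proj(c,[[.525,.1985,.112]])[0].astype(int);print(p)
E
```

```text
[0.53901407 0.19441642 0.25554685] [-1.79991534e+02  2.90572365e-02 -1.69819199e+02] 0.051245667659780704 16.625 [ 1.98416775e+01  1.78879070e+01  1.36014702e+01  8.56863388e+01
 -1.32220793e-02  9.66087506e+00]
[328 167]
```

View pics/w13.png

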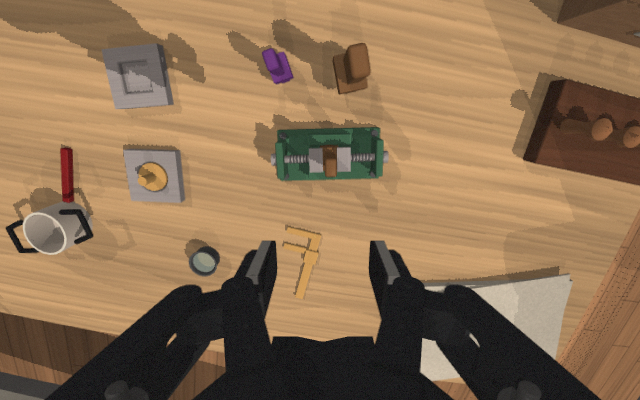

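```bash
cat > vf.py <<'E'
from fit import *
def box(C,yaw,hx,hy,z):
    cs,sn=np.cos(yaw),np.sin(yaw); P=np.array([[hx,hy],[-hx,hy],[-hx,-hy],[hx,-hy]])@np.array([[cs,sn],[-sn,cs]])
    return np.c_[P+C,np.full(4,z)]
E
python3 - <<'E'
from vf import *
c=np.load("cw13.npy",allow_pickle=True).item(); im=cv2.imread("pics/w13.png")
a,off=crop(im,265,115,130,80,6)
r=a.copy()
C=np.array([.525,.1985]);yaw=np.radians(10)
draw(a,c,box(C,yaw,.011,.007,.112),6,off,(0,0,255))
draw(a,c,box(C,yaw,.011,.007,.070),6,off,(0,255,255))
draw(a,c,box(C,yaw,.038,.075,.0),6,off,(255,0,0))
draw(a,c,box(C,yaw,.016,.0092,.058),6,off,(0,255,0))
cv2.imwrite("pics/f13.png",a);cv2.imwrite("pics/f13r.png",r)
E
```

```text
(no output)
```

View pics/f13.png

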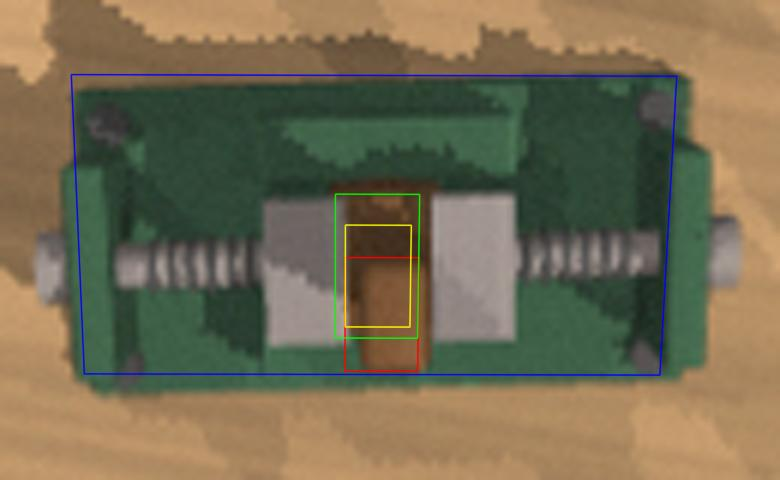

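View pics/f13r.png

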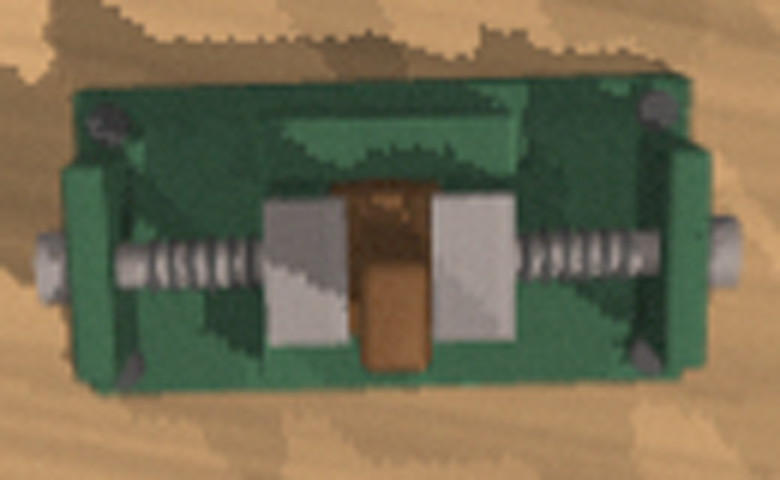

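```bash
python3 - <<'E'
from vf import *
c=np.load("cw13.npy",allow_pickle=True).item(); im=cv2.imread("pics/w13.png")
a,off=crop(im,265,115,130,80,6)
C=np.array([.5257,.2013]);yaw=np.radians(11.3)
draw(a,c,box(C,yaw,.011,.007,.112),6,off,(0,0,255))
draw(a,c,box(C,yaw,.038,.075,.008),6,off,(255,0,0))
draw(a,c,box(C,yaw,.016,.0092,.058),6,off,(0,255,0))
cv2.imwrite("pics/f13.png",a)
print(plan([.5257,.2013,.12],[180,0,-168.7]))
E
```

```text
[ 0.06   0.046  0.678 -0.     0.001 -0.025]
```

View pics/f13.png

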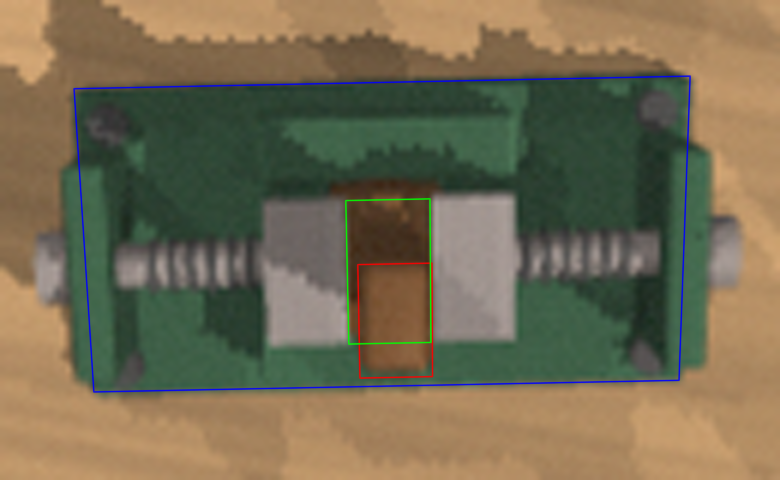

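step_arm --commands '[0.06,0.046,0.25,0,0,-0.025,0.06,0.046,0.48,0,0,-0.025,0.06,0.046,0.64,0,0,-0.025,0.06,0.046,0.68,0,0,-0.025,0.06,0.046,0.68,0,0,-0.025,0.06,0.046,0.68,0,0,-0.025]'

```text
time: 17.42
eef_pos: [0.5267, 0.2023, 0.1206]
orientation: [180.0, 0.1, -168.6]
force: [0.6, 0.4, -0.9]
grip_width: 0.051
```

```bash
python3 - <<'E'
from vf import *
o=get_obs();print(o['eef_pos'],o['orientation'],o['grip_width'],o['time'])
img=get_image("wrist");im=img[:,:,::-1].copy();cv2.imwrite("pics/w14.png",im)
c=get_calibration("wrist")
a,off=crop(im,230,120,190,190,3)
C=np.array([.5257,.2013]);yaw=np.radians(11.3)
draw(a,c,box(C,yaw,.011,.007,.112),3,off,(0,0,255))
draw(a,c,box(C,yaw,.016,.0092,.058),3,off,(0,255,0))
cv2.imwrite("pics/f14.png",a)
s=get_image("side")[:,:,::-1].copy();cv2.imwrite("pics/s14.png",crop(s,170,80,160,130,5)[0])
E
```

```text
[0.52672446 0.2023004  0.12058238] [ 1.79994036e+02  1.26798782e-01 -1.68615798e+02] 0.05096049932582518 17.425
```

View pics/f14.png

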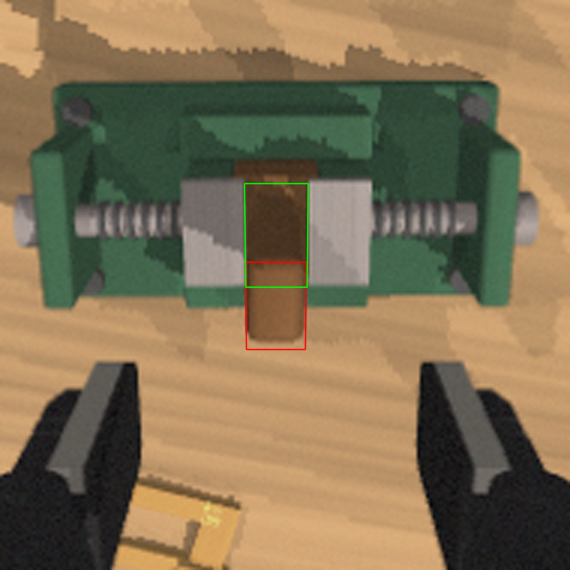

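View pics/s14.png

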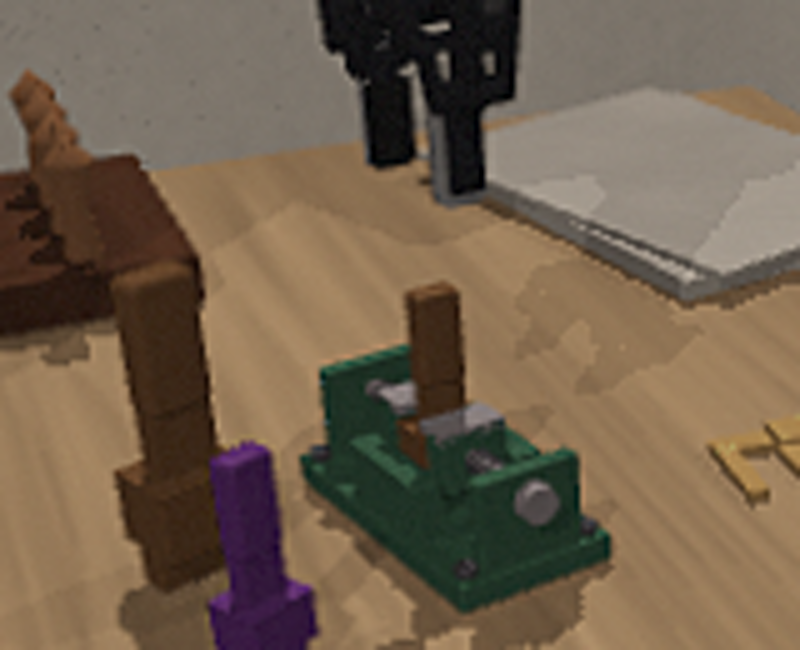

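step_arm --commands '[0.005,0,0.12,0,0,0,0.005,0,0.22,0,0,0,0.005,0,0.3,0,0,0,0.005,0,0.338,0,0,0,0.005,0,0.338,0,0,0,0.005,0,0.338,0,0,0]'

```text
time: 18.27
eef_pos: [0.5253, 0.202, 0.0522]
orientation: [-180.0, 0.1, -168.6]
force: [-0.2, -0.9, -0.3]
grip_width: 0.0512
```

```bash
python3 - <<'E'
from vf import *
o=get_obs();print(o['eef_pos'],o['orientation'],o['grip_width'],o['time'],o['force'])
img=get_image("wrist");im=img[:,:,::-1].copy();cv2.imwrite("pics/w15.png",im)
s=get_image("side")[:,:,::-1].copy();cv2.imwrite("pics/s15.png",crop(s,170,80,160,130,5)[0])
E
```

```text
[0.52527593 0.20202802 0.05219382] [-1.79993740e+02  5.47746202e-02 -1.68599158e+02] 0.05124534455656205 18.275 [-0.17186657 -0.86555522 -0.31525406]
```

View pics/w15.png

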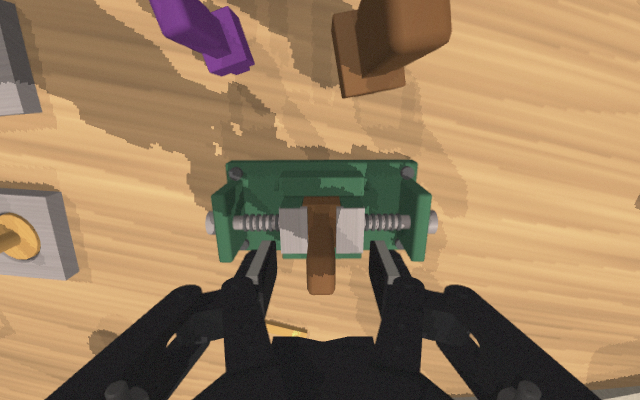

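View pics/s15.png

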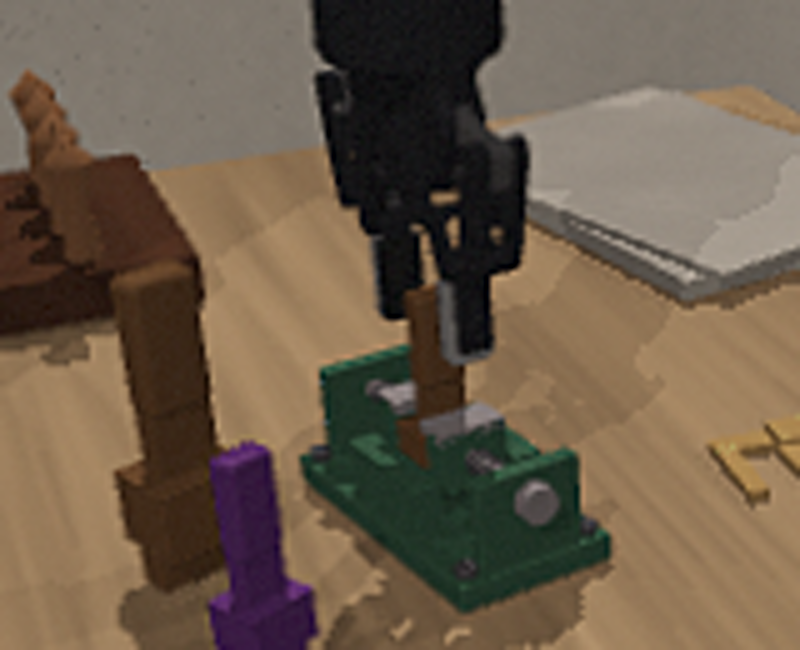

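step_arm --commands '[0,0,0.025,0,0,0,0,0,0.025,0,0,0]'

```text
time: 18.62
eef_pos: [0.5245, 0.2017, 0.0461]
orientation: [-180.0, -0.0, -168.6]
force: [0.3, -0.9, -0.4]
grip_width: 0.0514
```

step_arm --commands '[0,0,0,0,0,0,0,0,0,0,0,0,0,0,0,0,0,0,0,0,0,0,0,0,0,0,0,0,0,0]' --hand 0 --newtons 100

```text
time: 19.25
eef_pos: [0.525, 0.2018, 0.0466]
orientation: [-180.0, 0.0, -168.6]
force: [0.7, -0.2, 4.6]
grip_width: 0.0125
```

```bash
python3 - <<'E'
from vf import *
o=get_obs();print(o['eef_pos'],o['orientation'],o['grip_width'],o['time'],o['force'],o['torque'])
img=get_image("wrist");im=img[:,:,::-1].copy();cv2.imwrite("pics/w16.png",im)
s=get_image("side")[:,:,::-1].copy();cv2.imwrite("pics/s16.png",crop(s,170,80,160,130,5)[0])
E
```

```text
[0.52496935 0.20177621 0.04664622] [-1.79975231e+02  1.67470427e-02 -1.68607103e+02] 0.012469585400133312 19.25 [ 0.71842405 -0.18567586  4.6181805 ] [-0.3086741  -0.00621597 -0.01275945]
```

View pics/w16.png

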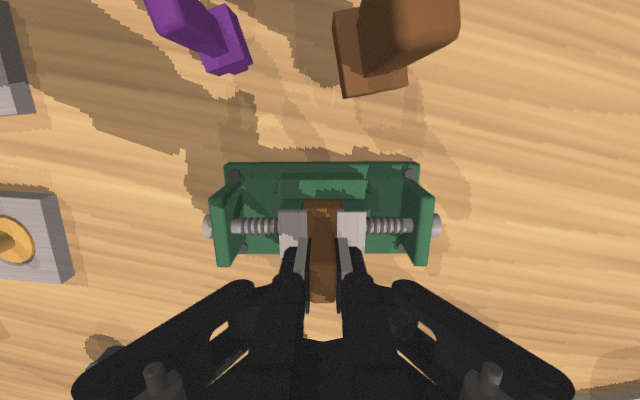

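View pics/s16.png

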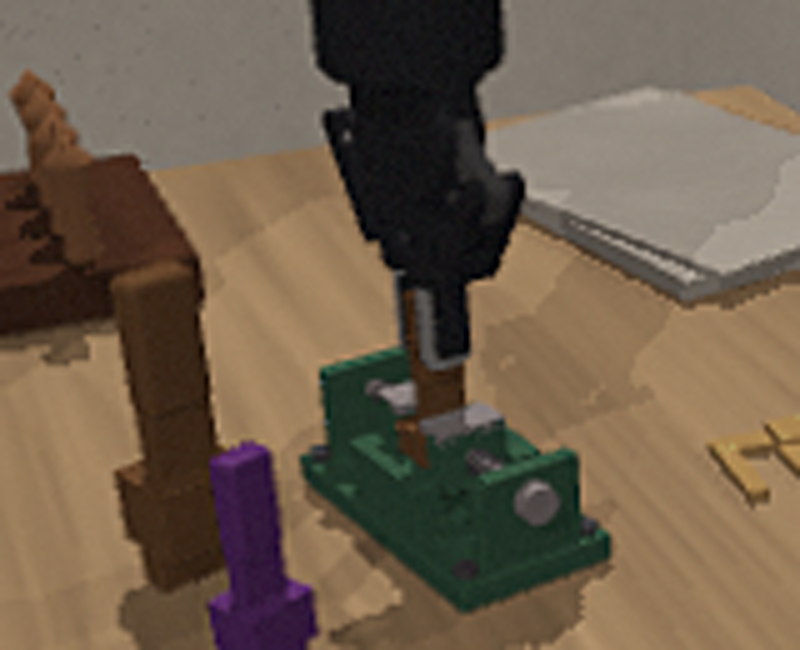

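step_arm --commands '[0,0.006,0,0.047,0,0,0,0.012,0,0.094,0,0,0,0.018,0,0.14,0,0,0,0.024,0,0.187,0,0,0,0.03,0,0.234,0,0,0,0.036,0,0.28,0,0,0,0.036,0,0.28,0,0,0,0.036,0,0.28,0,0]'

```text
time: 20.35
eef_pos: [0.5238, 0.2077, 0.0468]
orientation: [-167.2, 0.0, -168.6]
force: [1.7, -7.1, 5.9]
grip_width: 0.0124
```

```bash
python3 - <<'E'
from vf import *
o=get_obs();print(o['eef_pos'],o['orientation'],o['grip_width'],o['time'],o['force'],o['torque'])
img=get_image("wrist");im=img[:,:,::-1].copy();cv2.imwrite("pics/w17.png",im)
s=get_image("side")[:,:,::-1].copy();cv2.imwrite("pics/s17.png",crop(s,190,120,120,100,6)[0])
E
```

```text
[0.52377417 0.20766958 0.04680478] [-1.67177047e+02  3.06086107e-02 -1.68613366e+02] 0.012446265167179572 20.35 [ 1.74728768 -7.14849086  5.87830146] [-1.67187918 -0.41840917  0.01126003]
```

View pics/w17.png

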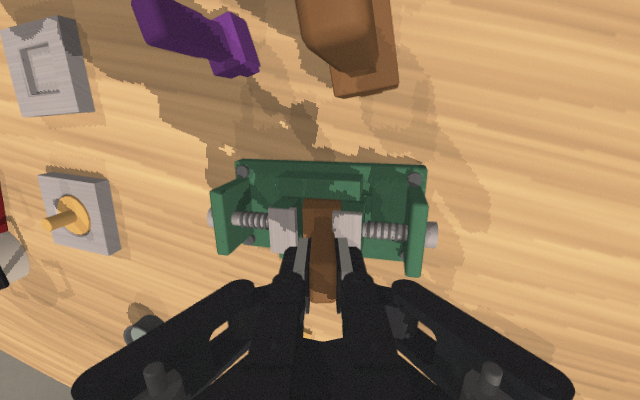

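View pics/s17.png

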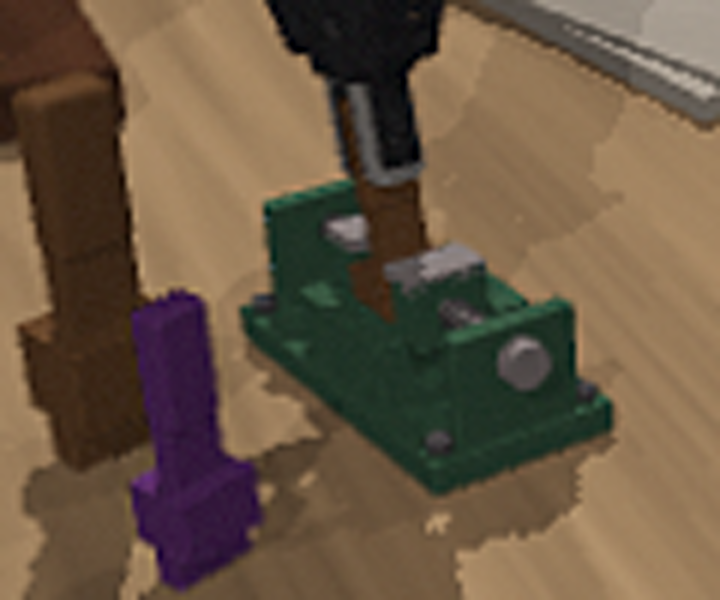

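```bash
cat >> vf.py <<'E'
def lips(im,c,ql,qr,C=np.array([.5257,.2013]),yaw=np.radians(11.3),x0=230,y0=150,w=200,h=130,sc=4):
    a,off=crop(im,x0,y0,w,h,sc)
    ya=np.array([-np.sin(yaw),np.cos(yaw)])
    for q,sg in ((ql,1),(qr,-1)):
        for qq,col in ((0,(255,0,0)),(q,(0,0,255))):
            draw(a,c,box(C+sg*ya*(.0092+.0091+qq),yaw,.016,.0091,.058),sc,off,col)
    draw(a,c,box(C,yaw,.038,.075,.008),sc,off,(255,255,0))
    return a
E
python3 - <<'E'
from vf import *
c=get_calibration("wrist")
cv2.imwrite("pics/f17.png",lips(cv2.imread("pics/w17.png"),c,.005,.0))
E
```

```text
(no output)
```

View pics/f17.png

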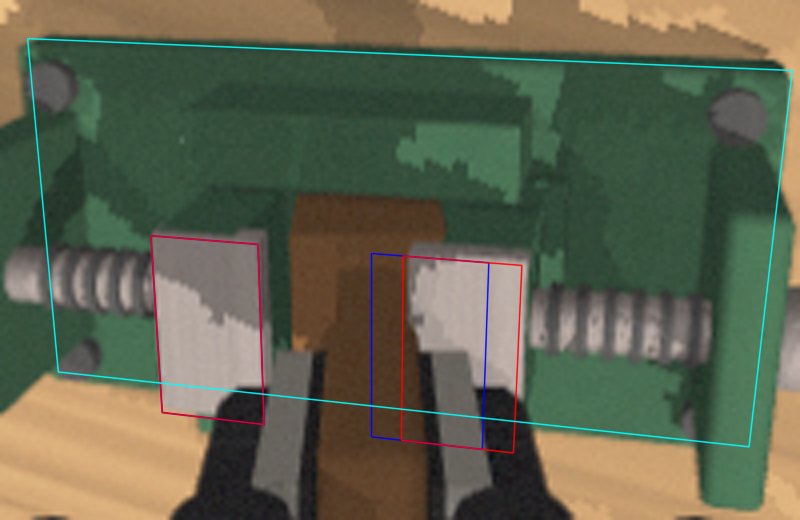

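```bash
python3 - <<'E'
from h import *
p0=np.array([.52497,.20178,.0466]);R0=Ro.from_euler('xyz',[180,0,-168.6],degrees=True)
def pose(th,h=.0326):
    R=R0*Ro.from_rotvec([th,0,0]); return p0+R0.apply([0,h*np.sin(th),0]),R
pc,Rc=pose(.22)
for th in (.15,.08,0,-.08,-.15,-.2,-.225):
    p,R=pose(th); print(th,(Rc.inv().apply(p-pc)/.2).round(3),((Rc.inv()*R).as_rotvec(degrees=True)/45).round(3))
E
```

```text
0.15 [-0.    -0.011  0.002] [-0.089  0.    -0.   ]
0.08 [ 0.    -0.022  0.005] [-0.178 -0.    -0.   ]
0 [-0.    -0.035  0.008] [-0.28  0.   -0.  ]
-0.08 [-0.    -0.047  0.011] [-0.382  0.    -0.   ]
-0.15 [-0.    -0.058  0.013] [-0.471  0.    -0.   ]
-0.2 [-0.    -0.066  0.015] [-0.535  0.     0.   ]
-0.225 [ 0.    -0.07   0.016] [-0.567  0.    -0.   ]
```

step_arm --commands '[0,-0.011,0.002,-0.089,0,0,0,-0.022,0.005,-0.178,0,0,0,-0.035,0.008,-0.28,0,0,0,-0.047,0.011,-0.382,0,0,0,-0.058,0.013,-0.471,0,0,0,-0.066,0.015,-0.535,0,0,0,-0.071,0.016,-0.567,0,0,0,-0.071,0.016,-0.567,0,0,0,-0.071,0.016,-0.567,0,0]'

```text
time: 21.58
eef_pos: [0.5264, 0.1954, 0.047]
orientation: [167.0, 0.0, -168.6]
force: [-0.7, 2.3, 6.7]
grip_width: 0.0127
```

```bash
python3 - <<'E'
from vf import *
o=get_obs();print(o['eef_pos'],o['orientation'],o['grip_width'],o['time'],o['force'],o['torque'])
img=get_image("wrist");im=img[:,:,::-1].copy();cv2.imwrite("pics/w18.png",im)
c=get_calibration("wrist")
cv2.imwrite("pics/f18.png",lips(im,c,.005,.005))
s=get_image("side")[:,:,::-1].copy();cv2.imwrite("pics/s18.png",crop(s,190,120,120,100,6)[0])
E
```

```text
[0.52641312 0.19543166 0.04696573] [ 1.67019244e+02  3.33566147e-02 -1.68590423e+02] 0.012733101535457576 21.575 [-0.72004792  2.28728731  6.72757819] [0.4578094  0.30654226 0.05319801]
```

View pics/f18.png

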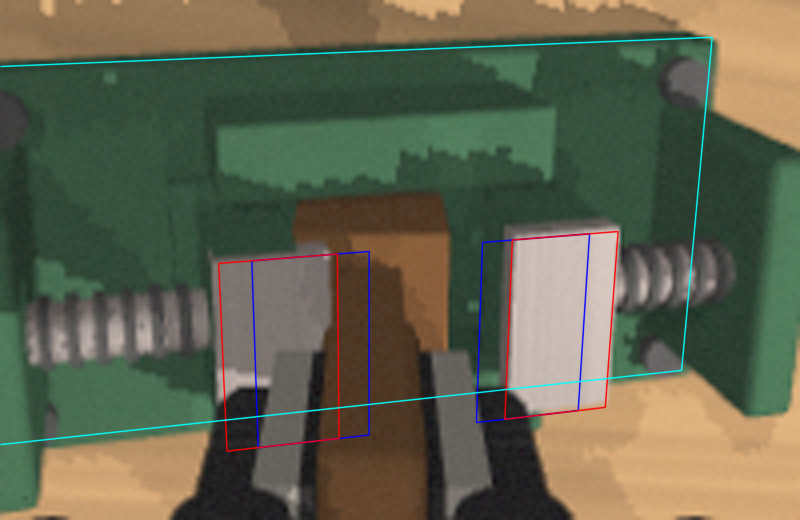

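View pics/s18.png

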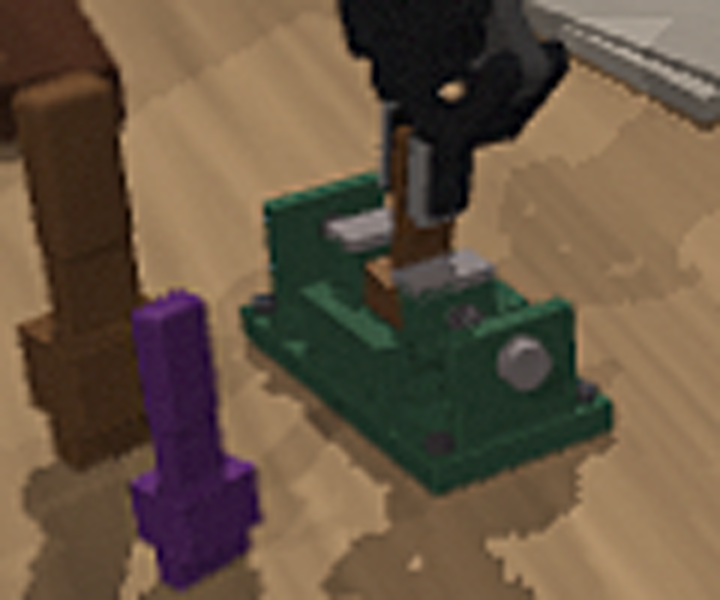

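```bash
python3 - <<'E'
from h import *
p0=np.array([.52497,.20178,.0466]);R0=Ro.from_euler('xyz',[180,0,-168.6],degrees=True)
def pose(th,h=.0326):
    R=R0*Ro.from_rotvec([th,0,0]); return p0+R0.apply([0,h*np.sin(th),0]),R
for a,b in ((-.225,(-.15,-.08,0,.08,.15,.2,.235)),(.235,(.15,.08,0))):
  pc,Rc=pose(a)
  for th in b:
    p,R=pose(th); print(th,(Rc.inv().apply(p-pc)/.2).round(3),((Rc.inv()*R).as_rotvec(degrees=True)/45).round(3))
E
```

```text
-0.15 [-0.     0.012  0.003] [ 0.095 -0.    -0.   ]
-0.08 [-0.     0.023  0.005] [0.185 0.    0.   ]
0 [-0.     0.035  0.008] [ 0.286  0.    -0.   ]
0.08 [-0.     0.048  0.011] [ 0.388 -0.    -0.   ]
0.15 [-0.     0.059  0.014] [0.477 0.    0.   ]
0.2 [-0.     0.067  0.015] [0.541 0.    0.   ]
0.235 [-0.     0.072  0.017] [ 0.586  0.    -0.   ]
0.15 [ 0.    -0.013  0.003] [-0.108  0.    -0.   ]
0.08 [ 0.    -0.024  0.006] [-0.197  0.    -0.   ]
0 [ 0.    -0.037  0.009] [-0.299  0.     0.   ]
```

step_arm --commands '[0,0.012,0.003,0.095,0,0,0,0.023,0.005,0.185,0,0,0,0.035,0.008,0.286,0,0,0,0.048,0.011,0.388,0,0,0,0.059,0.014,0.477,0,0,0,0.067,0.015,0.541,0,0,0,0.074,0.017,0.586,0,0,0,0.074,0.017,0.586,0,0,0,0.074,0.017,0.586,0,0]'

```text
time: 22.8
eef_pos: [0.5236, 0.2082, 0.0467]
orientation: [-166.3, 0.0, -168.6]
force: [2.0, -6.4, 6.6]
grip_width: 0.0127
```

step_arm --commands '[0,-0.013,0.003,-0.108,0,0,0,-0.024,0.006,-0.197,0,0,0,-0.038,0.009,-0.299,0,0,0,-0.038,0.009,-0.299,0,0,0,-0.038,0.009,-0.299,0,0]'

```text
time: 23.42
eef_pos: [0.525, 0.2013, 0.0466]
orientation: [-179.8, 0.0, -168.6]
force: [-0.5, -4.7, 6.2]
grip_width: 0.0125
```

```bash
python3 - <<'E'
from vf import *
o=get_obs();print(o['eef_pos'],o['orientation'],o['grip_width'],o['time'],o['force'],o['torque'])
img=get_image("wrist");im=img[:,:,::-1].copy();cv2.imwrite("pics/w19.png",im)
c=get_calibration("wrist")
cv2.imwrite("pics/f19.png",lips(im,c,.005,.005))
print(plan([.52497,.2013,.0466],[180,0,-168.6]))
E
```

```text
[0.5249753  0.20132052 0.04664116] [-1.79827280e+02  5.01590293e-03 -1.68635560e+02] 0.012536104339365101 23.425 [-0.5413663  -4.69593596  6.2073261 ] [-1.19060922 -0.07488569 -0.00488612]
[ 0.    -0.     0.    -0.004  0.    -0.   ]
```

View pics/f19.png

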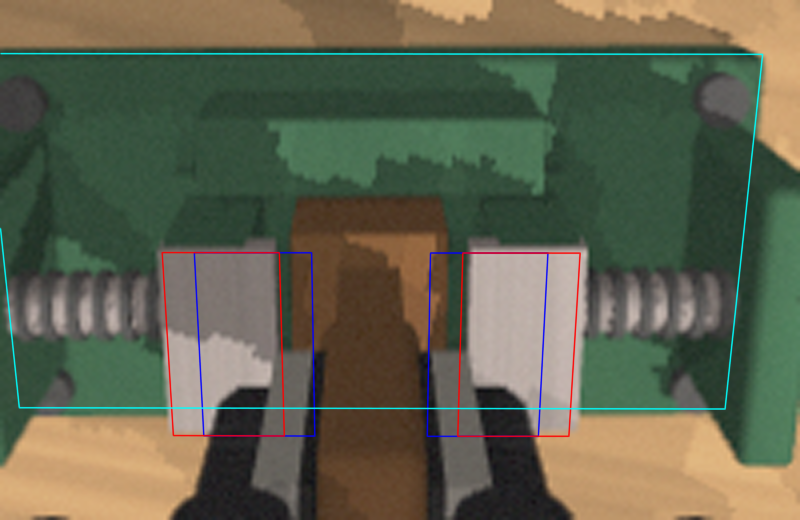

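step_arm --commands '[0,0,-0.025,0,0,0,0,0,-0.05,0,0,0,0,0,-0.08,0,0,0,0,0,-0.11,0,0,0,0,0,-0.11,0,0,0]'

```text
time: 24.1
eef_pos: [0.5251, 0.202, 0.069]
orientation: [-180.0, 0.0, -168.6]
force: [0.2, 0.3, -3.2]
grip_width: 0.0127
```

```bash
python3 - <<'E'
from vf import *
o=get_obs();print(o['eef_pos'],o['orientation'],o['grip_width'],o['time'],o['force'],o['torque'])
img=get_image("wrist");im=img[:,:,::-1].copy();cv2.imwrite("pics/w20.png",im)
s=get_image("side")[:,:,::-1].copy();cv2.imwrite("pics/s20.png",crop(s,190,90,120,120,5)[0])
E
```

```text
[0.52513672 0.20202572 0.06898648] [-1.79988678e+02  4.55311366e-02 -1.68600537e+02] 0.012727433652753552 24.1 [ 0.15593264  0.34995274 -3.22680214] [0.01999924 0.03223602 0.00107378]
```

View pics/s20.png

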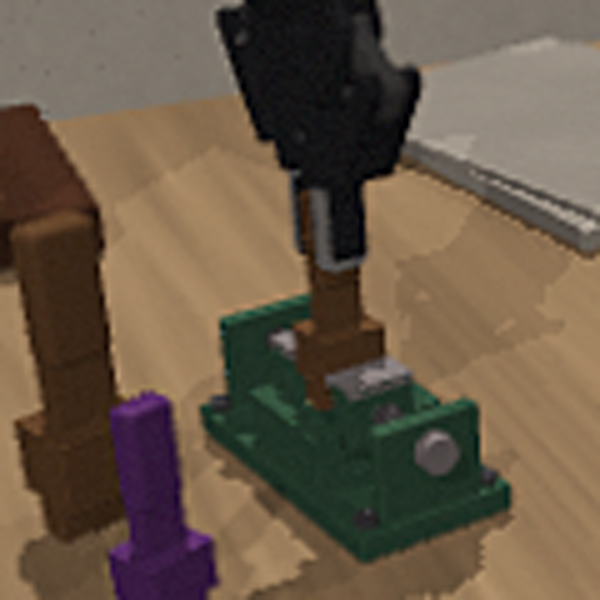

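View pics/w20.png

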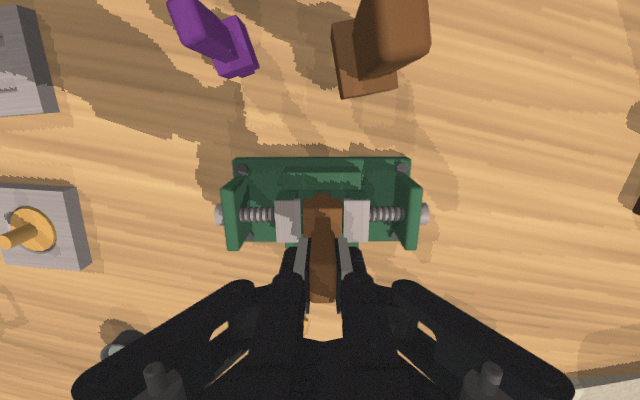

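step_arm --commands '[0,0,-0.05,0,0,0,0,0,-0.1,0,0,0,0,0,-0.16,0,0,0,0,0,-0.21,0,0,0,0,0,-0.235,0,0,0,0,0,-0.235,0,0,0,0,0,-0.235,0,0,0,0,0,-0.235,0,0,0]'

```text
time: 25.2
eef_pos: [0.5245, 0.2018, 0.115]
orientation: [-180.0, -0.1, -168.6]
force: [-0.1, -0.0, -2.9]
grip_width: 0.0126
```

```bash
python3 - <<'E'
from vf import *
o=get_obs();print(o['eef_pos'],o['orientation'],o['grip_width'],o['time'],o['force'],o['torque'])
img=get_image("wrist");im=img[:,:,::-1].copy();cv2.imwrite("pics/w21.png",im)
s=get_image("side")[:,:,::-1].copy();cv2.imwrite("pics/s21f.png",s);cv2.imwrite("pics/s21.png",crop(s,190,70,120,120,5)[0])
t=get_image("top")[:,:,::-1].copy();cv2.imwrite("pics/t21.png",t)
c=get_calibration("side")
# expected underside of upright matrix at z=.083 , and at .09,.075, over vise
for z in (.075,.083,.09): print(z,proj(c,box(np.array([.5252,.2018]),np.radians(11.3),.016,.006,z)).round(0).tolist())
E
```

```text
[0.52450123 0.20176645 0.11496301] [-1.79976506e+02 -5.58332835e-02 -1.68602230e+02] 0.01259887792102938 25.2 [-0.11155848 -0.03855342 -2.85919701] [ 0.06157509 -0.01148733 -0.06724527]
0.075 [[262.0, 151.0], [249.0, 155.0], [252.0, 157.0], [265.0, 153.0]]
0.083 [[262.0, 148.0], [249.0, 151.0], [252.0, 153.0], [265.0, 149.0]]
0.09 [[262.0, 145.0], [249.0, 148.0], [251.0, 150.0], [264.0, 146.0]]
```

View pics/s21.png

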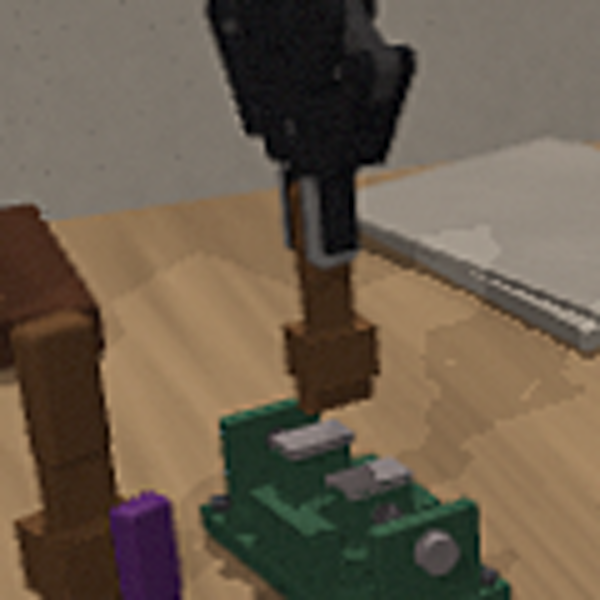

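View pics/s21f.png

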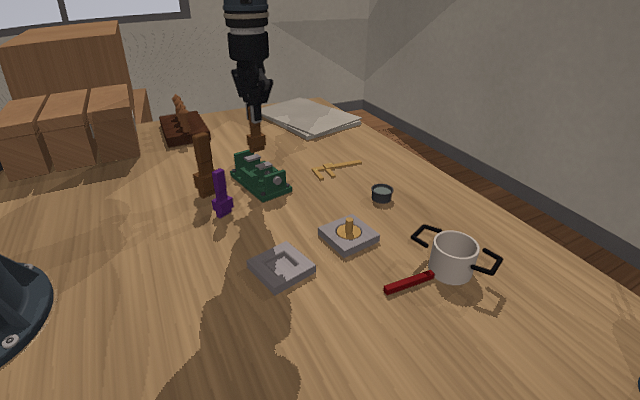

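View pics/t21.png

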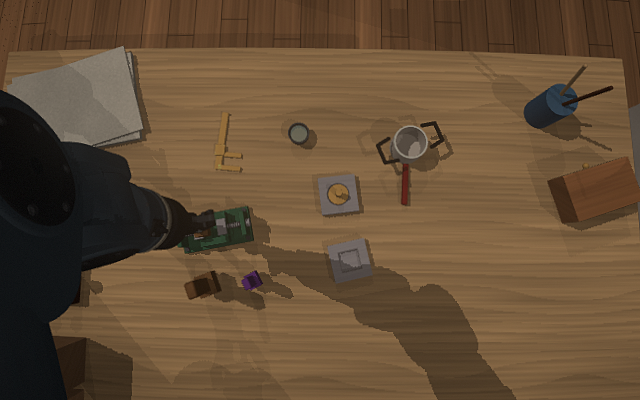

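Matrix underside in the side view is at (252,152). The projection for z = 0.083 m is (252,153), so it sits about 25 mm above the jaw tops, upright and over the vise. The blank is still home and the bystanders look unmoved, so I'm handing in.

```bash
python3 - <<'E'
from cell import *
print(finish_job()); o=get_obs(); print(o['time'],o['eef_pos'],o['grip_width'],o['force'])
E
```

```text
the job is handed in; nothing more can be done
None
the job is handed in; nothing more can be done
```

The job is handed in at about 25 s of the 64 s. The blank is seated in the round die, and the bronze matrix is held just above the vise. No verdict was reported.

**Blank:** I seated it in the round cavity, stub up, and let go. The tool height at contact matched the cavity floor, and the side and wrist pictures show it flush.

**Matrix:** The one meant was the smaller brown one in the vise. I left the larger brown one and the purple one alone. I gripped it by the handle and rocked it about 0.22 rad to the left, 0.225 rad to the right, then 0.235 rad left again. The last picture shows both lips back about 6 mm, read from the images to about 1 mm. I then lifted it straight out.

**Last checks:**
- **Height:** its underside is about 25 mm above the jaw tops, by the side view.
- **Pose:** the tool is vertical within 0.1° and over the vise's middle within 2 mm.
- **Load and grip:** the measured load is 2.9 N, against about 3.5 N expected. The grip is set to 100 N.
- **Bystanders:** the pot, calipers, wax stick and loupe look unmoved in the pictures.

**What disagreed:**
- **First grasp:** it closed on nothing, because the finger ends sat about 27 mm higher than the reported tool point. I corrected for that from then on.
- **Grip width:** it read 1.5 to 3 mm less than the true thickness of the blank's stub and the handle.
- **Wrist joint:** the last joint reached its limit on the way to the vise, so I turned the gripper half round.
- **Rocking:** after the first two rocks I could only put the left jaw somewhere between 4 and 6 mm back, so I rocked left once more to be sure.

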